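# Refill the latched coffee caddy

## Task

Refill the square coffee caddy: pinch the two opposed buttons on its lid together to free the catch, lift the lid off and set it down (not dropped) flat on the worktop, right way up. Then pick up the small pouring tray by its handle and tip all four coffee balls from it into the caddy, and stand the empty tray upright on the worktop again. Leave the mug, the coffee jar and the hand cream tin where they are.

Things in the scene. Friction and masses are not known exactly. Their poses are not given: they have to be found in the camera images.
- caddy: square white caddy, 130 x 130 mm, 80 high, fixed to the worktop; origin: centre of its underside. Open top: mouth 104 x 104 mm (x, y) inside a rim 8 mm deep, floor 5 mm thick, inside 120 x 120 mm below the rim. Its yaw varies by up to 0.6 rad.
- lid: grey lid, plate 130 x 130 mm (z = 17 to 25 mm), 0.16 kg, latched on the caddy, axes parallel to the caddy's. Origin: centre of the foot of its 17 mm skirt, which sits in the mouth and on which it stands when set down; latched, 63 mm above the caddy's origin. On the plate a block 32 (x) x 38 (y) mm, up to z = 68 mm, with a black button in its +y and its -y side. Pinched by both, it can be carried.
- button_l (a joint): travel of the +y button, 0 = out (sprung), 0.009 m = fully in. Its barb hooks 5 mm under the caddy's rim on its own side and is free from about 0.007; only with both buttons in does the lid lift off. Spring 2 N at rest to 8 N fully in.
- button_r (a joint): the same for the -y button
- button_l_face (a point): centre of the +y button's push face (28 mm wide, 26 high, flat, looking to the lid's +y): 30 mm from the lid's axis, 51 mm above the lid's origin, 26 mm above its plate. Over both faces: 60 mm, pinched 42 mm.
- button_r_face (a point): the same for the -y button
- tray: pouring tray, a straight aluminium trough 168 (x) x 52 (y) mm, 0.2 kg, walls 30 high and 4 thick, floor 4 thick; origin: centre of its underside. Closed at its +x end, open at its -x end, which looks towards the robot (yaw up to 0.4 rad). Caddy and tray may stand either way round, left and right. A wall cabinet hangs 0.51 m above the worktop from x = 0.58 m back.
- tray_lip (a point): middle of the pouring edge, tray frame (-84, 0, 4) mm; here a lip 2 mm above the floor, over which the balls roll once this end is tipped down by some 0.4 to 0.55 rad; carried smoothly they stay in up to 0.25
- tray_handle (a point): grip point in the tray's black flat handle, a plate 12 (x) x 52 (y) mm from z = 48 to 86 mm, standing on an arch over the tray's middle; this point is 70 mm above the tray's origin. Grasp it across its 12 mm, along the tray's x.
- ball1: dark brown coffee ball, 36 mm across, 20 g, lying loose in the tray in a row with the others; origin: its centre
- ball2: dark brown coffee ball, 36 mm across, 20 g, lying loose in the tray in a row with the others; origin: its centre
- ball3: dark brown coffee ball, 36 mm across, 20 g, lying loose in the tray in a row with the others; origin: its centre
- ball4: dark brown coffee ball, 36 mm across, 20 g, lying loose in the tray in a row with the others; origin: its centre
- mug: white mug, 82 mm across, 91 high, to the right; leave alone. Origin: centre of its underside
- coffee_jar: glass jar with a yellow cap, 80 mm across, 163 high, at the back right; leave alone. Origin: centre of its underside
- cream_tin: round white tin, 90 mm across, 32 high, at the back in the middle; leave alone. Origin: centre of its underside

How it is judged:
On the way, in this order (a step that is already met when the one before it is completed fails the run):
1. both buttons are pinched in while the lid is still on the caddy (value of joint each of button_l, button_r above 0.006 m and z of lid in the frame of caddy below 0.075 m), for 0.1 s.
2. the lid is lifted clear of the caddy (z of lid in the frame of caddy above 0.085 m), for 0.1 s.
3. the lid stands right way up on the worktop (height (world z) of lid below 0.008 m and angle between lid's own z axis and vertical below 0.1 rad and linear speed of lid below 0.02 m/s), for 0.2 s.
4. the tray is tipped beside or over the caddy (angle between tray's own z axis and vertical above 0.2 rad and horizontal distance between tray_lip and caddy below 0.15 m), for 0.05 s.
5. all four balls are in the caddy (horizontal distance between each of ball1, ball2, ball3, ball4 and caddy below 0.065 m and height (world z) of each of ball1, ball2, ball3, ball4 below 0.075 m), for 0.2 s.
At the end, for the whole second after the job is handed in: All four balls lie in the caddy (centres within 65 mm of its axis and below 75 mm); lid and tray each stand on the worktop right way up (tilt under 0.1 rad, origin under 8 mm high), at rest (all of step 3 and all of step 5 and height (world z) of tray below 0.008 m and angle between tray's own z axis and vertical below 0.1 rad and linear speed of tray below 0.02 m/s); the robot touches nothing.
It fails at once if the lid is dropped (faster than 1.5 m/s) (linear speed of lid above 1.5 m/s).
It fails at once if the mug is moved more than 30 mm (distance of mug from where it was at the start of the episode above 0.03 m).
It fails at once if the coffee jar is moved more than 30 mm (distance of coffee_jar from where it was at the start of the episode above 0.03 m).
It fails at once if the cream tin is moved more than 30 mm (distance of cream_tin from where it was at the start of the episode above 0.03 m).
It also fails if it takes over 67 s, if anything falls off the work surface, if the arm or the gripper's body presses on something with over 40 N, if the wrist force passes 120 N, or if a joint passes its speed limit or range.

## Robot

A 7-joint arm with a two-finger parallel gripper is mounted at the origin on a cart in front of the work surface, level with it; the furniture and walls round the work are solid. World frame = base frame: x ahead of the robot, y to its left, z up, the work surface at z = 0. Lengths are in m, angles in rad, forces in N, time in s.
With the tool pointing down it reaches from about 0.4 to 0.85 m from the base axis. Payload 10.4 kg.
Tool frame: the origin (TCP) lies on the front face of the gripper's body, between the roots of the fingers; the fingertips stand 73 mm ahead of it and the grasp point (between the pads) lies 54 mm ahead of it; z points along the fingers, y is the line along which they close (so a half turn about z gives the same grasp; the last joint's range is limited). The gripper opens to 85 mm and grips with 20 to 120 N. Pads are 22 mm wide; open, the fingers measure 114 mm over their backs; the gripper's body (76 mm by 85 mm) begins 54 mm behind the grasp point. The pads swing forward as they close: fully open they stand 13 mm farther back than shut.
Start: joints at [-1.183, 0.332, -0.065, 1.46, 0.022, 1.35, -0.088], TCP at [0.25, 0.573, 0.304] pointing down, gripper open.
Joint ranges: [-2.6, 2.6], [-0.5, 2.12], [-1.47, 1.34], [0.16, 2.42], [-1.27, 4.41], [0.06, 2.06], [-2.6, 2.6]. Speed limits (rad/s): [2.22, 2.22, 2.79, 2.79, 3.14, 3.14, 3.14].

## Interface

Orientations are given as a unit quaternion [x, y, z, w].
In Python, from workcell import manip gives the robot as it stands.
- The arm moves only by the shell command python3 -m jog 'ROWS' [FORCE]. ROWS is JSON, a list of rows, each an object with "grip": the gripper command: -1 is fully open, 1 is shut, values between are in proportion; "slide": the shift along the tool's x, y, z in cm, a list of three; "yaw": the turn about the tool's z in rad. A call has 1 to 8 rows; each row shifts and turns the commanded pose from where the row before left it, along the tool's axes as they then stand; what a row does not reach is not made up. A row lasts 1/10 s, in which the tool goes at most 50 mm and 8.59 degrees, less where a joint would pass 70% of its speed; a pose out of reach is approached as far as the arm can. A call with a gripper value outside its range is refused whole. The fingers move at their own pace and stop on an object; FORCE is the grip in N (left out, the last holds). Time passes only in rows, so rows that do not move let the fingers close. It gives the time, the measured TCP pose, the force, the opening and the grip force at its end, in the units of the state.
- manip.get_obs(): the state, without advancing time (a new reading comes with each control period).
- manip.camera(name): name is "scene" or "top"; returns the picture (400x640x3 uint8, blue, green, red); there is no depth.
- manip.calibration(name): a dict with "vfov" (degrees; the focal length in pixels is half the picture's height over the tangent of half this angle, whatever the lens; pixels are square), "cx", "cy" (the principal point, pixels), "camera_from_world" (4x4, takes a point from world to camera coordinates). Camera axes: x right, y down, z forward; pixel columns grow to the right and rows downward; lengths in m; the calibration is good to about 2 mm. A picture is of the moment at which its call begins. calibration takes no time and is no camera call.
- manip.hand_in(): hands the job in; it is judged then, once.
Trained networks look in the newest picture that a camera, given by its name, has taken for a name from the list of things; names that differ only in an ending like _2 or _b are one class to them, and where a whole thing is asked for, a point or a joint stands for the part that bears it (a point fixed in the world has none). Each returns a list of dicts, best first, with "conf" (0 to 1); they miss things now and then, are a little off and sometimes report something else, mostly with a low value. They report only what shows in the picture. A call takes as long as a camera call.
- manip.masks_of(thing, camera): "region" (400x640 bool, what is visible of it) and "centre" ([column, row] in pixels, amid what is visible of it).
The state is a dict: "clock": time; "joint_pos": joint angles; "joint_velocities": joint speeds; "tau": joint torques, N m; "position": TCP position; "ee_rot": TCP orientation; "ft_force": force on the tool from outside, world axes, zero at the start; "torque": the same for the moment, N m; "grip_width": opening from 0.0 (shut) to 1.0 (fully open); "grasp_force": force on a finger pad.
Only numpy, scipy, OpenCV 4.12 (cv2) and the standard library are available. Lean on these libraries where they do the work, as an engineer would, in place of code of your own. Each camera call takes 0.05 s, during which the arm holds its last target. There are 200 camera calls.

## Working session

There is one attempt and no reset: what is moved stays moved. The work goes in short steps, Python scripts to look and compute and a shell command to move; the robot and the scene stay as the last step left them, time stands still between calls to the robot, and variables do not carry over. Pictures are saved under pics/ and viewed, at most 10 in all, crops included, and the job is handed in when it is done.

```bash
ls; mkdir -p pics
cat > h.py <<'E'
import numpy as np, cv2
from workcell import manip
def ray(cam,uv):
    c=manip.calibration(cam); M=np.array(c["camera_from_world"]); f=200/np.tan(np.radians(c["vfov"])/2)
    d=M[:3,:3].T@np.array([(uv[0]-c["cx"])/f,(uv[1]-c["cy"])/f,1]); return -M[:3,:3].T@M[:3,3],d
def at(cam,uv,z):
    o,d=ray(cam,uv); return o+d*(z-o[2])/d[2]
def px(cam,p):
    c=manip.calibration(cam); M=np.array(c["camera_from_world"]); f=200/np.tan(np.radians(c["vfov"])/2)
    q=M[:3,:3]@np.array(p)+M[:3,3]; return np.array([c["cx"]+f*q[0]/q[2],c["cy"]+f*q[1]/q[2]])
E
python3 - <<'E'
from h import *
np.set_printoptions(precision=4,suppress=True)
for c in("scene","top"):
    cv2.imwrite(f"pics/{c}0.png",manip.camera(c)); print(manip.calibration(c))
    print(ray(c,(320,200)))
for c in("top","scene"):
  for n in("caddy","lid","button_l_face","button_r_face","tray","tray_handle","ball1","mug","coffee_jar","cream_tin"):
    for m in manip.masks_of(n,c)[:4]:
        r=m["region"]; cn=cv2.findContours(r.astype(np.uint8),0,2)[0]; b=cv2.minAreaRect(max(cn,key=cv2.contourArea))
        print(c,n,round(m["conf"],2),np.round(m["centre"],1),r.sum(),np.round(cv2.boxPoints(b)).tolist())
print(manip.get_obs())
E
```

```text
pics
{'vfov': 46.3538782709428, 'cx': 326.69280591219336, 'cy': 194.52616787632195, 'camera_from_world': array([[ 0.8414, -0.5402,  0.0142, -0.4756],
       [-0.2388, -0.3953, -0.8869,  0.2074],
       [ 0.4848,  0.7429, -0.4617,  1.1148],
       [ 0.    ,  0.    ,  0.    ,  1.    ]])}
(array([-0.0907, -1.0031,  0.7054]), array([ 0.4699,  0.746 , -0.4723]))
{'vfov': 44.32851679911349, 'cx': 320.7471258728472, 'cy': 201.810308014842, 'camera_from_world': array([[-0.0086, -0.9997,  0.0219, -0.0395],
       [-0.9975,  0.0071, -0.0707,  0.5151],
       [ 0.0705, -0.0224, -0.9973,  1.2684],
       [ 0.    ,  0.    ,  0.    ,  1.    ]])}
(array([ 0.424 , -0.0147,  1.3022]), array([ 0.0742, -0.0209, -0.997 ]))
top caddy 0.8 [223.4 207.9] 226 [[214.0, 180.0], [222.0, 179.0], [229.0, 229.0], [221.0, 230.0]]
top lid 0.68 [194.7 207.6] 2842 [[160.0, 186.0], [213.0, 175.0], [224.0, 229.0], [171.0, 240.0]]
top button_l_face 0.5 [176.3 209.6] 75 [[173.0, 205.0], [180.0, 203.0], [183.0, 214.0], [177.0, 216.0]]
top button_r_face 0.5 [201.5 203.3] 77 [[195.0, 200.0], [201.0, 198.0], [203.0, 210.0], [
[... 1858 characters left out ...]
6 [[330.0, 243.0], [334.0, 243.0], [334.0, 251.0], [330.0, 251.0]]
scene cream_tin 0.89 [305.2 190.2] 502 [[294.0, 180.0], [321.0, 180.0], [321.0, 200.0], [294.0, 200.0]]
{'clock': 1.1, 'joint_pos': array([-1.1826,  0.3322, -0.0647,  1.4601,  0.0216,  1.3499, -0.0885]), 'joint_velocities': array([ 0.0002,  0.0006, -0.0007,  0.0025,  0.0006,  0.0012,  0.0014]), 'tau': array([  0.0003, -62.5232,   0.049 , -39.1837,   0.0164,   0.0021,
         0.    ]), 'position': array([0.2496, 0.573 , 0.3039]), 'ee_rot': array([ 0.204 ,  0.979 ,  0.0001, -0.    ]), 'ft_force': array([0.0559, 0.3277, 0.4442]), 'torque': array([ 0.0169,  0.0241, -0.0301]), 'grasp_force': 0.0, 'grip_width': 1.0009862229494173}
```

Run:
```python
import cv2,numpy as np
a=cv2.imread("pics/top0.png")[100:300,120:500]
cv2.imwrite("pics/top_crop.png",cv2.resize(a,(798,420),interpolation=cv2.INTER_CUBIC))
```

```text
(no output)
```

View pics/top_crop.png

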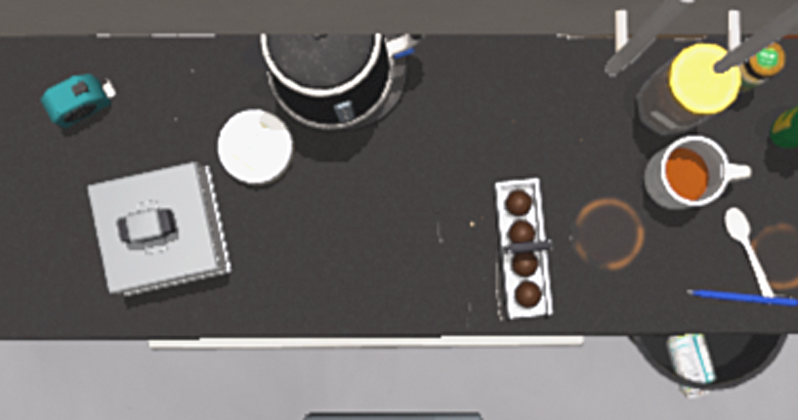

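View pics/scene0.png

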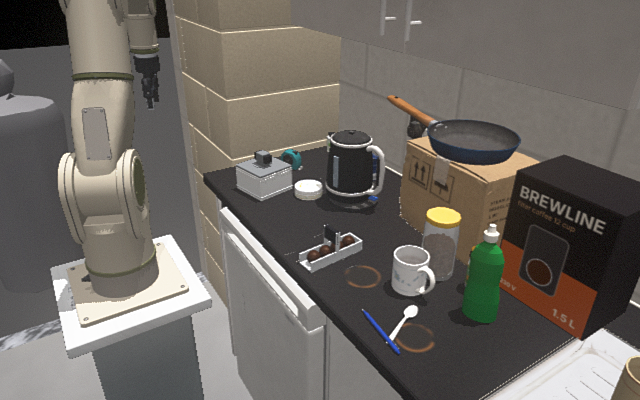

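The top view shows the caddy at left (lid centre about crop (158,228)) with its buttons roughly left and right. The tray is at the middle right with its handle at (525,247), its open end towards the robot. The tin is at (255,147), the mug at (690,175) and the jar at (705,80).

```bash
cat > fit.py <<'E'
from h import *
from scipy.optimize import least_squares
def box(cam,name,z):
    m=manip.masks_of(name,cam)[0]["region"].astype(np.uint8)
    c=max(cv2.findContours(m,0,1)[0],key=cv2.contourArea)[:,0,:]
    P=np.array([at(cam,(u,v),z)[:2] for u,v in c])
    b=cv2.minAreaRect((P*1000).astype(np.float32)); 
    return np.array(b[0])/1000,np.array(b[1]),b[2],cv2.boxPoints(b).round().tolist()
E
python3 - <<'E'
from fit import *
np.set_printoptions(precision=4,suppress=True)
im=manip.camera("top")
print("lid",box("top","lid",.088)); print("tray",box("top","tray",.03))
for n in("button_l_face","button_r_face"):
    for m in manip.masks_of(n,"top"): print(n,m["conf"],at("top",m["centre"],.114),at("top",m["centre"],.127))
# dark tray handle top z .086, ball centers
for m in manip.masks_of("ball1","top"): print("ball",m["conf"],at("top",m["centre"],.022))
for m in manip.masks_of("tray_handle","top"): print("h",m["conf"],at("top",m["centre"],.086))
for n,z in(("mug",.091),("coffee_jar",.163),("cream_tin",.032)):
    m=manip.masks_of(n,"top")[0]; print(n,at("top",m["centre"],z),at("top",m["centre"],0))
# handle pixels: dark line in crop ~ (505-550,247)/2.1
a=cv2.resize(im[180:260,340:400],(600,800),interpolation=cv2.INTER_NEAREST)
b=cv2.resize(im[165:245,150:240],(675,600),interpolation=cv2.INTER_CUBIC)[:, :]
cv2.imwrite("pics/z.png",np.hstack([cv2.resize(a,(405,540)),cv2.resize(b,(390,540))]))
E
```

```text
lid (array([0.4981, 0.2748]), array([134.6321, 132.2714]), 13.456766128540039, [[417.0, 323.0], [448.0, 195.0], [579.0, 226.0], [548.0, 355.0]])
tray (array([ 0.4728, -0.1693]), array([167.3165,  61.2049]), 4.92408561706543, [[387.0, -146.0], [392.0, -207.0], [559.0, -193.0], [554.0, -132.0]])
button_l_face 0.59 [0.4924 0.3084 0.114 ] [0.4917 0.3048 0.127 ]
ball 0.7 [ 0.4958 -0.1708  0.022 ]
ball 0.53 [ 0.5274 -0.1712  0.022 ]
h 0.74 [ 0.4741 -0.1634  0.086 ]
mug [ 0.5573 -0.3522  0.091 ] [ 0.5673 -0.3775  0.    ]
coffee_jar [ 0.6452 -0.3356  0.163 ] [ 0.6769 -0.3816  0.    ]
cream_tin [0.6029 0.1647 0.032 ] [0.6074 0.1692 0.    ]
```

View pics/z.png

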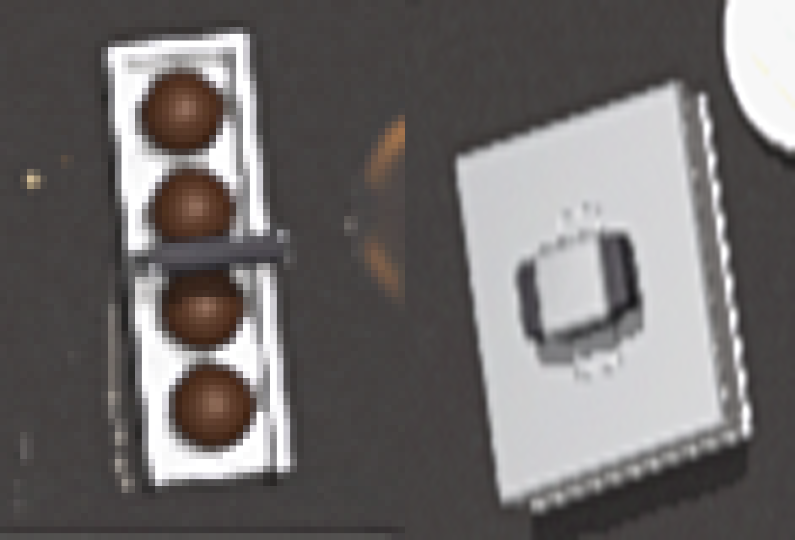

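Run:
```python
from h import *
np.set_printoptions(precision=4,suppress=True)
L=[(340+a/6.75,180+b/6.75) for a,b in((107,45),(248,33),(293,470),(155,485))]
T=np.array([at("top",p,.03)[:2] for p in L]); print(T,T.mean(0),[np.linalg.norm(T[i]-T[(i+1)%4]) for i in range(4)],np.arctan2(*(T[0]+T[1]-T[2]-T[3])[::-1]))
for a,b in((135,253),(287,247)): print("handle",at("top",(340+a/6.75,180+b/6.75),.086))
for a,b in((183,112),(192,212),(201,300),(213,405)): print("ball",at("top",(340+a/6.75,180+b/6.75),.024))
L=[(150+a/4.333,165+b/6.75) for a,b in((457,157),(680,82),(725,432),(500,500))]
T=np.array([at("top",p,.088)[:2] for p in L]); print(T,T.mean(0),[np.linalg.norm(T[i]-T[(i+1)%4]) for i in range(4)],np.arctan2(*(T[0]+T[1]-T[2]-T[3])[::-1]))
L=[(150+a/4.333,165+b/6.75) for a,b in((537,255),(598,235),(608,318),(545,335))]
T=np.array([at("top",p,.131)[:2] for p in L]); print("block",T,T.mean(0))
R=lambda p:[at("scene",p,.03)]
# scene check: project estimates
for n,z,name in(("lid",(.4975,.2755,.131),"block top"),("h",(.474,-.165,.086),"handle top")): print(name,px("scene",z))
s=manip.camera("scene")
print([ (m["conf"],m["centre"],np.argwhere(m["region"]).min(0)[::-1],np.argwhere(m["region"]).max(0)[::-1]) for n in("button_l_face","lid","tray") for m in manip.masks_of(n,"scene")])
a=cv2.resize(s[210:280,280:375],(760,560),interpolation=cv2.INTER_CUBIC); cv2.imwrite("pics/s1.png",a)
```

```text
[[ 0.5529 -0.1353]
 [ 0.5573 -0.19  ]
 [ 0.3888 -0.2044]
 [ 0.3836 -0.1514]] [ 0.4706 -0.1703] [np.float64(0.05487679344840151), np.float64(0.1690753245659129), np.float64(0.05335429065093306), np.float64(0.1701323957040604)] 0.09026104532447582
handle [ 0.4703 -0.1392  0.086 ]
handle [ 0.4721 -0.1953  0.086 ]
ball [ 0.5273 -0.165   0.024 ]
ball [ 0.4884 -0.1679  0.024 ]
ball [ 0.4543 -0.1709  0.024 ]
ball [ 0.4139 -0.1749  0.024 ]
[[ 0.5447  0.1194]
 [ 0.5716 -0.0082]
 [ 0.4426 -0.033 ]
 [ 0.4189  0.095 ]] [0.4945 0.0433] [np.float64(0.1304477440599357), np.float64(0.13135075946663563), np.float64(0.1301496339268156), np.float64(0.12810431443898818)] 0.19089214144342193
block [[0.5053 0.0707]
 [0.5122 0.0371]
 [0.4827 0.0317]
 [0.477  0.0664]] [0.4943 0.0515]
block top [263.1877 152.0106]
handle top [332.0756 227.3792]
[(0.86, [259.9, 165.5], array([236, 150]), array([290, 177])), (0.65, [335.8, 250.9], array([299, 225]), array([360, 271]))]
```

Run:
```python
from h import *
np.set_printoptions(precision=4,suppress=True)
for z,l in((.088,((457,157),(680,82),(725,432),(500,500))),(.131,((537,255),(598,235),(608,318),(545,335)))):
    T=np.array([at("top",(150+(a-405)/4.333,165+b/6.75),z)[:2] for a,b in l]); print(T,T.mean(0),[np.linalg.norm(T[i]-T[(i+1)%4]) for i in range(4)],np.arctan2(*(T[0]+T[1]-T[2]-T[3])[::-1]))
o=manip.get_obs()
from scipy.spatial.transform import Rotation as Ro
print(Ro.from_quat(o["ee_rot"]).as_matrix())
```

```text
[[0.5462 0.3494]
 [0.573  0.2232]
 [0.4445 0.1969]
 [0.4209 0.3235]] [0.4962 0.2733] [np.float64(0.12902770610275052), np.float64(0.1311298570502573), np.float64(0.12877090101787186), np.float64(0.1278938425370124)] 0.2029255672768512
[[0.5069 0.2924]
 [0.5137 0.2592]
 [0.4844 0.2535]
 [0.4787 0.2878]] [0.4959 0.2732] [np.float64(0.033908111414834324), np.float64(0.02988446754077863), np.float64(0.03473942838780687), np.float64(0.028609339871256405)] 0.17887678013893157
[[-0.9168  0.3993  0.    ]
 [ 0.3993  0.9168 -0.    ]
 [-0.      0.     -1.    ]]
```

```bash
cat >> h.py <<'E'
from scipy.spatial.transform import Rotation as Ro
def goal(p,ang):
    "turn (about tool z) so tool y points at world angle ang (mod pi), then slide [cm] to TCP p"
    o=manip.get_obs(); R=Ro.from_quat(o["ee_rot"]).as_matrix(); a=np.arctan2(R[1,1],R[0,1])
    t=-((ang-a+np.pi/2)%np.pi-np.pi/2); R2=R@Ro.from_rotvec([0,0,t]).as_matrix()
    print("clock",o["clock"],"pos",o["position"].round(4),"tilt",np.arccos(-R[2,2]).round(3),"yaw",round(t,3),"slide",(R2.T@(np.array(p)-o["position"])*100).round(2),"q7",o["joint_pos"].round(2))
E
python3 - <<'E'
from h import *
goal([.496,.274,.26],1.781)
E
python3 -m jog; python3 -m jog --help
```

```text
clock 1.8 pos [0.2496 0.573  0.3039] tilt 0.0 yaw -0.621 slide [-17.86 -34.38   4.39] q7 [-1.18  0.33 -0.06  1.46  0.02  1.35 -0.09]invalid input
invalid input: not JSON, or not a number
```

```bash
python3 -m jog '[{"grip":-1,"slide":[0,0,0],"yaw":-0.124},{"grip":-1,"slide":[0,0,0],"yaw":-0.124},{"grip":-1,"slide":[0,0,0],"yaw":-0.124},{"grip":-1,"slide":[0,0,0],"yaw":-0.124},{"grip":-1,"slide":[0,0,0],"yaw":-0.124},{"grip":-1,"slide":[-2,-4,0],"yaw":0},{"grip":-1,"slide":[-2,-4,0],"yaw":0},{"grip":-1,"slide":[-2,-4,0],"yaw":0}]' 40
python3 -m jog '[{"grip":-1,"slide":[-2,-4,0.5],"yaw":0},{"grip":-1,"slide":[-2,-4,0.5],"yaw":0},{"grip":-1,"slide":[-2,-4,0.5],"yaw":0},{"grip":-1,"slide":[-2,-4,1],"yaw":0},{"grip":-1,"slide":[-2,-3,1],"yaw":0},{"grip":-1,"slide":[0,0,0],"yaw":0},{"grip":-1,"slide":[0,0,0],"yaw":0}]'
python3 - <<'E'
from h import *
goal([.496,.274,.166],1.781)
np.set_printoptions(precision=4,suppress=True)
im=manip.camera("top"); cv2.imwrite("pics/t2.png",cv2.resize(im[140:270,130:310],(792,572),interpolation=cv2.INTER_CUBIC))
im=manip.camera("scene"); cv2.imwrite("pics/s2.png",cv2.resize(im[90:210,200:360],(800,600),interpolation=cv2.INTER_CUBIC))
E
```

```text
clock: 2.6
position: [0.334, 0.4668, 0.3039]
ee_rot: [-0.105, 0.995, 0.0, 0.0]
ft_force: [1.0, 0.3, -0.4]
grip_width: 1.0
grasp_force: 0.0
clock: 3.3
position: [0.4707, 0.3025, 0.2688]
ee_rot: [-0.104, 0.995, 0.0, -0.0]
ft_force: [-1.0, -0.0, 0.0]
grip_width: 1.0
grasp_force: 0.0
clock 3.3 pos [0.4707 0.3025 0.2688] tilt 0.0 yaw -0.003 slide [-1.88 -3.32 10.28] q7 [-0.7   0.21  0.05  1.69 -0.01  1.24  1.14]
```

View pics/s2.png

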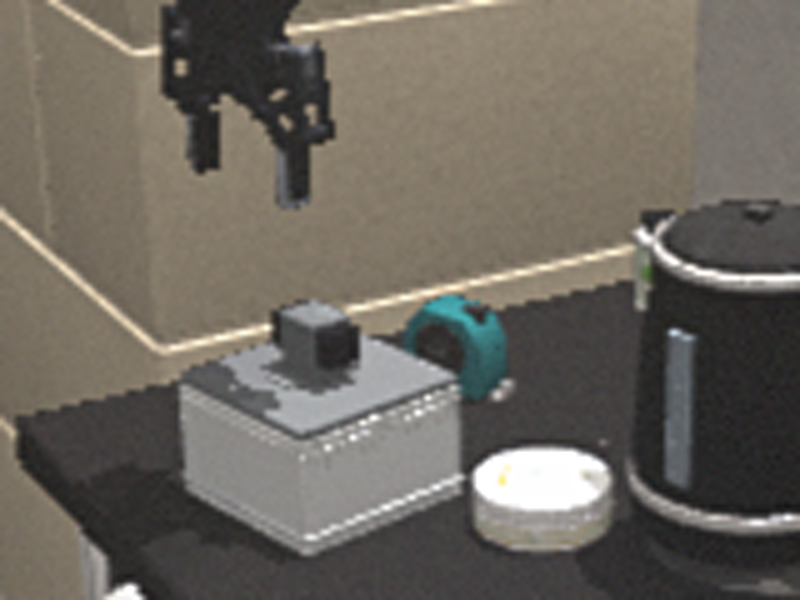

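The scene view shows the gripper above and beside the block. The block's top is at full-frame px (262.4, 152.4) and I predicted (263.2, 152.0), so the lid pose holds. Descending.

```bash
python3 -m jog '[{"grip":-1,"slide":[-0.95,-1.65,0],"yaw":0},{"grip":-1,"slide":[-0.95,-1.65,1],"yaw":0},{"grip":-1,"slide":[0,0,3],"yaw":0},{"grip":-1,"slide":[0,0,3],"yaw":0},{"grip":-1,"slide":[0,0,2],"yaw":0},{"grip":-1,"slide":[0,0,1.2],"yaw":0},{"grip":-1,"slide":[0,0,0],"yaw":0},{"grip":-1,"slide":[0,0,0],"yaw":0}]'
python3 - <<'E'
from h import *
goal([.496,.274,.166],1.781)
E
```

```text
clock: 4.2
position: [0.496, 0.2755, 0.1679]
ee_rot: [-0.105, 0.994, 0.0, 0.001]
ft_force: [-0.3, 0.1, 0.7]
grip_width: 0.999
grasp_force: 0.0
clock 4.2 pos [0.496  0.2755 0.1679] tilt 0.001 yaw -0.0 slide [ 0.03 -0.15  0.19] q7 [-0.65  0.32  0.07  1.78 -0.03  1.04  1.21]
```

```bash
python3 -m jog '[{"grip":1,"slide":[0,-0.1,0.1],"yaw":0},{"grip":1,"slide":[0,0,0],"yaw":0},{"grip":1,"slide":[0,0,0],"yaw":0},{"grip":1,"slide":[0,0,0],"yaw":0},{"grip":1,"slide":[0,0,0],"yaw":0},{"grip":1,"slide":[0,0,0],"yaw":0},{"grip":1,"slide":[0,0,0],"yaw":0},{"grip":1,"slide":[0,0,0],"yaw":0}]' 45
```

```text
clock: 5.0
position: [0.497, 0.2747, 0.1685]
ee_rot: [-0.105, 0.995, 0.001, 0.002]
ft_force: [-3.6, -0.6, 15.6]
grip_width: 0.439
grasp_force: 45.3
```

```bash
python3 -m jog '[{"grip":1,"slide":[0,0,-0.3],"yaw":0},{"grip":1,"slide":[0,0,-0.5],"yaw":0},{"grip":1,"slide":[0,0,-1],"yaw":0},{"grip":1,"slide":[0,0,-2],"yaw":0},{"grip":1,"slide":[0,0,-2],"yaw":0},{"grip":1,"slide":[0,0,-2],"yaw":0},{"grip":1,"slide":[0,0,0],"yaw":0},{"grip":1,"slide":[0,0,0],"yaw":0}]'
python3 - <<'E'
from h import *
im=manip.camera("scene"); manip.camera("top")
for c in("scene","top"):
    for n in("lid","caddy"): print(c,[(m["conf"],m["centre"]) for m in manip.masks_of(n,c)])
cv2.imwrite("pics/s3.png",cv2.resize(im[70:210,200:360],(640,560),interpolation=cv2.INTER_CUBIC))
goal([.5,.03,.168],1.57)
E
```

```text
clock: 5.8
position: [0.4961, 0.2736, 0.2439]
ee_rot: [-0.104, 0.995, 0.0, 0.0]
ft_force: [-1.4, -0.3, -2.5]
grip_width: 0.442
grasp_force: 45.6
scene [(0.94, [259.9, 147.2])]
scene [(0.88, [263.1, 176.8])]
top [(0.56, [200.8, 208.3])]
top [(0.66, [219.0, 211.1]), (0.22, [368.2, 217.4])]
clock 6.1 pos [0.4959 0.2735 0.2431] tilt 0.001 yaw 0.21 slide [ -0.44 -24.35   7.53] q7 [-0.65  0.24  0.08  1.7  -0.02  1.2   1.21]
```

View pics/s3.png

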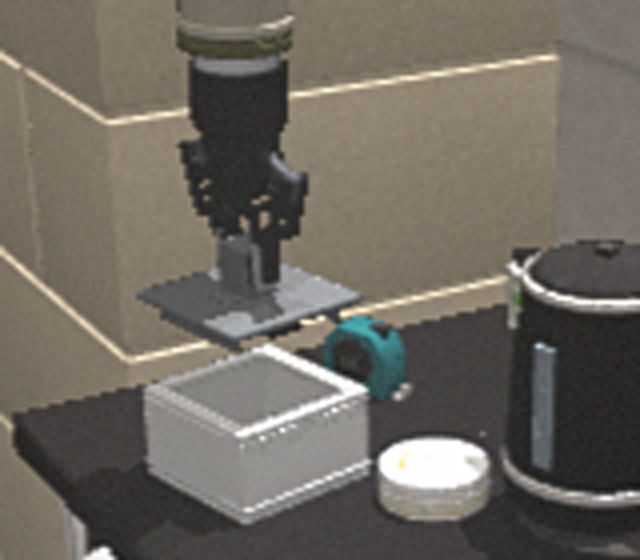

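The lid is off, level and held by its buttons, and the caddy is open. I'll set it down between the caddy and the tray.

The jog interface can't tilt the tool. So I'll hold the tray handle across its 52 mm, letting it pivot about the tray's y, and tip it on the caddy's rim.

```bash
python3 - <<'E'
from h import *
goal([.475,.035,.243],1.66)
E
python3 -m jog '[{"grip":1,"slide":[0,-3,0],"yaw":0.06},{"grip":1,"slide":[0,-4,0],"yaw":0.06},{"grip":1,"slide":[0,-4,0],"yaw":0},{"grip":1,"slide":[0,-4,0],"yaw":0},{"grip":1,"slide":[0,-4,0],"yaw":0},{"grip":1,"slide":[0,-3,0],"yaw":0},{"grip":1,"slide":[0,0,0],"yaw":0},{"grip":1,"slide":[0,0,0],"yaw":0}]'
python3 - <<'E'
from h import *
goal([.475,.035,.108],1.66)
E
```

```text
clock 6.1 pos [0.4959 0.2735 0.2431] tilt 0.001 yaw 0.12 slide [  4.2  -23.57   0.03] q7 [-0.65  0.24  0.08  1.7  -0.02  1.2   1.21]
clock: 6.9
position: [0.5216, 0.0545, 0.2438]
ee_rot: [-0.043, 0.999, 0.0, -0.0]
ft_force: [-0.9, 1.0, -2.2]
grip_width: 0.443
grasp_force: 45.8
clock 6.9 pos [0.5216 0.0545 0.2438] tilt 0.0 yaw -0.002 slide [ 4.81 -1.53 13.58] q7 [-0.41  0.15  0.24  1.82 -0.04  1.18  1.5 ]
```

```bash
python3 -m jog '[{"grip":1,"slide":[2.4,-0.8,1],"yaw":0},{"grip":1,"slide":[2.4,-0.7,3],"yaw":0},{"grip":1,"slide":[0,0,3],"yaw":0},{"grip":1,"slide":[0,0,3],"yaw":0},{"grip":1,"slide":[0,0,2],"yaw":0},{"grip":1,"slide":[0,0,1],"yaw":0},{"grip":1,"slide":[0,0,0.4],"yaw":0},{"grip":1,"slide":[0,0,0],"yaw":0}]'
python3 -m jog '[{"grip":1,"slide":[0,0,0.15],"yaw":0},{"grip":1,"slide":[0,0,0.15],"yaw":0},{"grip":1,"slide":[0,0,0],"yaw":0}]'
```

```text
clock: 7.7
position: [0.4754, 0.0366, 0.1101]
ee_rot: [-0.045, 0.999, 0.0, 0.0]
ft_force: [0.9, 0.5, -0.3]
grip_width: 0.439
grasp_force: 45.7
clock: 8.0
position: [0.4754, 0.0363, 0.1073]
ee_rot: [-0.045, 0.999, 0.0, 0.0]
ft_force: [-0.4, -0.4, -2.4]
grip_width: 0.441
grasp_force: 45.7
```

```bash
python3 -m jog '[{"grip":1,"slide":[0,0,0.15],"yaw":0},{"grip":1,"slide":[0,0,0.1],"yaw":0},{"grip":1,"slide":[0,0,0],"yaw":0}]'
python3 -m jog '[{"grip":-1,"slide":[0,0,0],"yaw":0},{"grip":-1,"slide":[0,0,0],"yaw":0},{"grip":-1,"slide":[0,0,0],"yaw":0},{"grip":-1,"slide":[0,0,0],"yaw":0},{"grip":-1,"slide":[0,0,0],"yaw":0},{"grip":-1,"slide":[0,0,0],"yaw":0}]'
python3 -m jog '[{"grip":-1,"slide":[0,0,-2],"yaw":0},{"grip":-1,"slide":[0,0,-4],"yaw":0},{"grip":-1,"slide":[0,0,-4],"yaw":0},{"grip":-1,"slide":[0,0,-3],"yaw":0},{"grip":-1,"slide":[0,0,0],"yaw":0},{"grip":-1,"slide":[0,0,0],"yaw":0}]'
python3 - <<'E'
from h import *
manip.camera("top");im=manip.camera("scene")
for c in("scene","top"):
  for n in("lid","tray","tray_handle"): print(c,n,[(m["conf"],m["centre"]) for m in manip.masks_of(n,c)])
print(px("scene",(.4754,.0363,.068)))
cv2.imwrite("pics/s4.png",cv2.resize(im[120:300,220:460],(800,600),interpolation=cv2.INTER_CUBIC))
goal([.471,-.17,.18],1.66)
E
```

```text
clock: 8.3
position: [0.4755, 0.0362, 0.1055]
ee_rot: [-0.045, 0.999, 0.0, 0.0]
ft_force: [-7.2, -0.4, 14.1]
grip_width: 0.44
grasp_force: 47.9
clock: 8.9
position: [0.4752, 0.0362, 0.1044]
ee_rot: [-0.045, 0.999, 0.0, 0.0]
ft_force: [0.1, -0.3, 0.9]
grip_width: 0.999
grasp_force: 0.0
clock: 9.5
position: [0.4753, 0.0363, 0.2347]
ee_rot: [-0.045, 0.999, 0.0, 0.001]
ft_force: [-0.1, 1.4, -0.3]
grip_width: 0.997
grasp_force: 0.0
scene lid [(0.87, [290.3, 215.5])]
scene tray [(0.65, [338.2, 250.5])]
scene tray_handle [(0.95, [330.4, 252.3])]
top lid [(0.63, [314.3, 217.1])]
top tray []
top tray_handle [(0.87, [367.8, 215.4]), (0.39, [444.9, 182.9])]
[293.87246014 201.21340396]
clock 9.9 pos [0.475  0.0362 0.2339] tilt 0.001 yaw -0.0 slide [  2.23 -20.5    5.39] q7 [-0.41  0.05  0.24  1.94 -0.01  1.15  1.5 ]
```

View pics/s4.png

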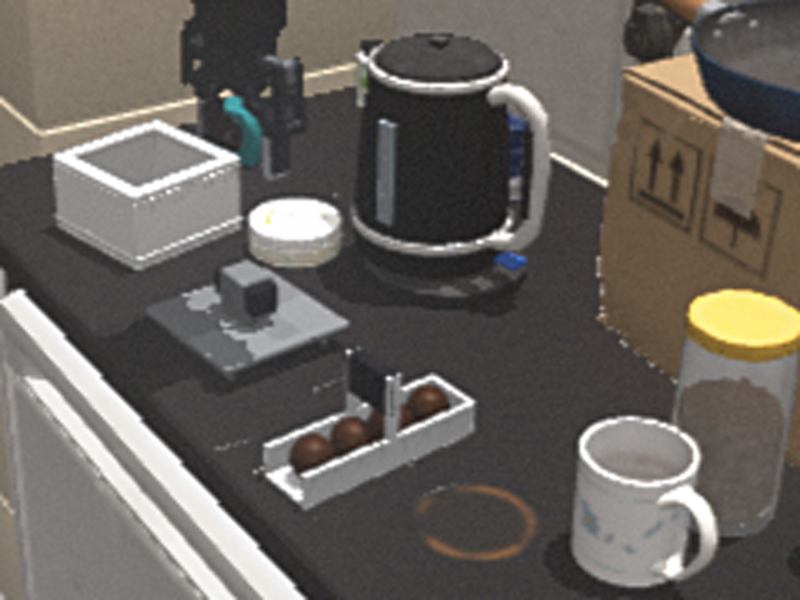

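The lid stands flat, with its block at about crop (245,288). The tray's handle is at (375,390), with arch posts at its y ends. Next I'll grasp it across those ends.

```bash
python3 -m jog '[{"grip":-1,"slide":[0,-4,0],"yaw":0},{"grip":-1,"slide":[0.7,-4,0],"yaw":0},{"grip":-1,"slide":[0.8,-4,0],"yaw":0},{"grip":-1,"slide":[0.7,-4,0],"yaw":0},{"grip":-1,"slide":[0,-4,2],"yaw":0},{"grip":-1,"slide":[0,-0.5,3],"yaw":0},{"grip":-1,"slide":[0,0,0],"yaw":0}]' 30
python3 - <<'E'
from h import *
goal([.471,-.169,.123],1.66)
E
```

```text
clock: 10.6
position: [0.4694, -0.1708, 0.1812]
ee_rot: [-0.043, 0.999, 0.0, -0.003]
ft_force: [-1.2, 1.1, -0.3]
grip_width: 0.997
grasp_force: 0.0
clock 10.6 pos [ 0.4694 -0.1708  0.1812] tilt 0.006 yaw -0.003 slide [-0.21  0.16  5.82] q7 [-0.15  0.17  0.45  1.95 -0.09  1.04  1.99]
```

```bash
python3 -m jog '[{"grip":-1,"slide":[-0.2,0.15,1],"yaw":0},{"grip":-1,"slide":[0,0,2],"yaw":0},{"grip":-1,"slide":[0,0,2],"yaw":0},{"grip":-1,"slide":[0,0,0.7],"yaw":0},{"grip":-1,"slide":[0,0,0],"yaw":0}]'
python3 -m jog '[{"grip":1,"slide":[0,0,0],"yaw":0},{"grip":1,"slide":[0,0,0],"yaw":0},{"grip":1,"slide":[0,0,0],"yaw":0},{"grip":1,"slide":[0,0,0],"yaw":0},{"grip":1,"slide":[0,0,0],"yaw":0},{"grip":1,"slide":[0,0,0],"yaw":0}]'
python3 -m jog '[{"grip":1,"slide":[0,0,-0.5],"yaw":0},{"grip":1,"slide":[0,0,-1],"yaw":0},{"grip":1,"slide":[0,0,-2],"yaw":0},{"grip":1,"slide":[0,0,-2],"yaw":0},{"grip":1,"slide":[0,0,-2],"yaw":0},{"grip":1,"slide":[0,0,-2],"yaw":0},{"grip":1,"slide":[0,0,-1],"yaw":0},{"grip":1,"slide":[0,0,0],"yaw":0}]'
python3 - <<'E'
from h import *
im=manip.camera("scene")
cv2.imwrite("pics/s5.png",cv2.resize(im[150:300,260:460],(800,600),interpolation=cv2.INTER_CUBIC))
goal([.471,-.169,.25],1.66)
E
```

```text
clock: 11.1
position: [0.4736, -0.1672, 0.1273]
ee_rot: [-0.045, 0.999, 0.0, -0.0]
ft_force: [-0.3, 0.8, 0.9]
grip_width: 1.0
grasp_force: 0.0
clock: 11.7
position: [0.4741, -0.1684, 0.1285]
ee_rot: [-0.045, 0.999, 0.0, 0.001]
ft_force: [-1.1, -0.1, 6.8]
grip_width: 0.602
grasp_force: 30.9
clock: 12.5
position: [0.4739, -0.1685, 0.2338]
ee_rot: [-0.045, 0.999, -0.0, 0.001]
ft_force: [-0.4, -0.3, -3.6]
grip_width: 0.599
grasp_force: 32.4
clock 12.55 pos [ 0.4734 -0.1683  0.2325] tilt 0.001 yaw 0.0 slide [ 0.25 -0.05 -1.75] q7 [-0.17  0.11  0.45  1.89 -0.05  1.15  1.96]
```

View pics/s5.png

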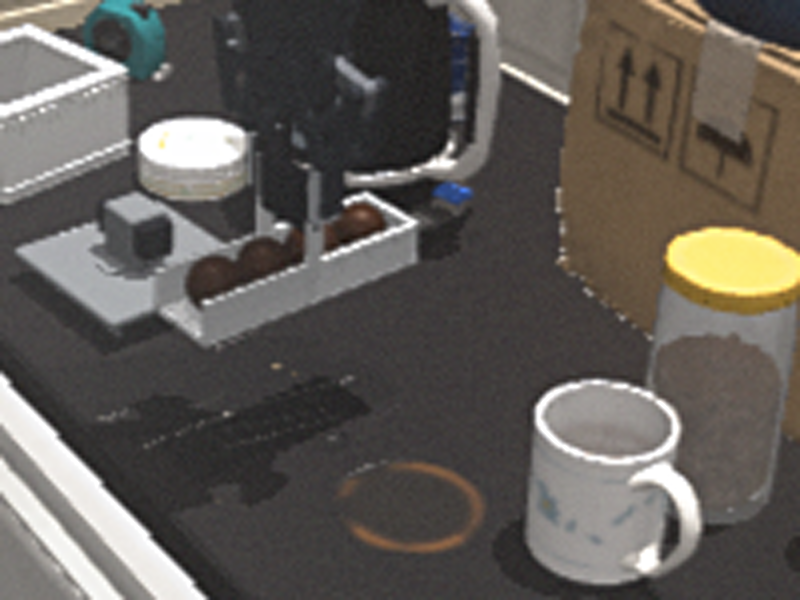

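Tray held level with all four balls, underside about 105 mm up. I'll raise it, turn the lip to the left and carry it to the caddy.

```bash
python3 -m jog '[{"grip":1,"slide":[0,0,-1],"yaw":0.04},{"grip":1,"slide":[0,0,-1.5],"yaw":0.1},{"grip":1,"slide":[0,0,-1.5],"yaw":0.14},{"grip":1,"slide":[0,0,0],"yaw":0.14},{"grip":1,"slide":[0,0,0],"yaw":0.14},{"grip":1,"slide":[0,0,0],"yaw":0.14},{"grip":1,"slide":[0,0,0],"yaw":0.14},{"grip":1,"slide":[0,0,0],"yaw":0.14}]'
python3 -m jog '[{"grip":1,"slide":[0,0,0],"yaw":0.14},{"grip":1,"slide":[0,0,0],"yaw":0.14},{"grip":1,"slide":[0,0,0],"yaw":0.12},{"grip":1,"slide":[0,0,0],"yaw":0.07},{"grip":1,"slide":[0,0,0],"yaw":0},{"grip":1,"slide":[0,0,0],"yaw":0}]'
python3 - <<'E'
from h import *
goal([.503,.240,.26],.21)
E
```

```text
clock: 13.35
position: [0.4729, -0.1681, 0.271]
ee_rot: [0.433, 0.901, -0.0, -0.001]
ft_force: [-1.2, -0.2, -2.8]
grip_width: 0.605
grasp_force: 32.4
clock: 13.95
position: [0.4731, -0.1682, 0.2716]
ee_rot: [0.628, 0.778, -0.0, -0.001]
ft_force: [-0.4, 0.1, -3.0]
grip_width: 0.603
grasp_force: 32.4
clock 13.95 pos [ 0.4731 -0.1682  0.2716] tilt 0.001 yaw 0.002 slide [39.29 11.43  1.16] q7 [-0.24  0.07  0.52  1.85 -0.04  1.23  0.5 ]
```

```bash
python3 -m jog '[{"grip":1,"slide":[1,0.3,0],"yaw":0},{"grip":1,"slide":[2,0.6,0],"yaw":0},{"grip":1,"slide":[3,0.9,0],"yaw":0},{"grip":1,"slide":[3,0.9,0],"yaw":0},{"grip":1,"slide":[3,0.9,0],"yaw":0},{"grip":1,"slide":[3,0.9,0],"yaw":0},{"grip":1,"slide":[3,0.9,0],"yaw":0},{"grip":1,"slide":[3,0.9,0],"yaw":0}]'
python3 -m jog '[{"grip":1,"slide":[3,0.9,0],"yaw":0},{"grip":1,"slide":[3,0.9,0],"yaw":0},{"grip":1,"slide":[3,0.9,0],"yaw":0},{"grip":1,"slide":[2.5,0.7,0],"yaw":0},{"grip":1,"slide":[2,0.6,0],"yaw":0},{"grip":1,"slide":[1,0.3,0],"yaw":0},{"grip":1,"slide":[0.5,0.1,0],"yaw":0},{"grip":1,"slide":[0,0,0],"yaw":0}]'
python3 - <<'E'
from h import *
goal([.503,.240,.22],.21)
E
```

```text
clock: 14.75
position: [0.4909, 0.0523, 0.2723]
ee_rot: [0.628, 0.778, 0.0, -0.0]
ft_force: [0.7, -0.4, -2.9]
grip_width: 0.6
grasp_force: 32.4
clock: 15.55
position: [0.5028, 0.2061, 0.2722]
ee_rot: [0.629, 0.778, -0.0, -0.0]
ft_force: [0.3, 0.2, -3.8]
grip_width: 0.602
grasp_force: 32.4
clock 15.55 pos [0.5028 0.2061 0.2722] tilt 0.0 yaw 0.001 slide [3.31 0.73 5.22] q7 [-0.64  0.17  0.19  1.73 -0.03  1.24 -0.23]
```

```bash
python3 -m jog '[{"grip":1,"slide":[0.8,0.2,1],"yaw":0},{"grip":1,"slide":[1.2,0.2,2],"yaw":0},{"grip":1,"slide":[0.9,0.2,1.5],"yaw":0},{"grip":1,"slide":[0.4,0.1,0.8],"yaw":0},{"grip":1,"slide":[0,0,0.3],"yaw":0},{"grip":1,"slide":[0,0,0],"yaw":0}]' 22
python3 - <<'E'
from h import *
goal([.503,.240,.2075],.21)
im=manip.camera("scene");manip.camera("top")
for n in("tray","ball1"): print(n,[(m["conf"],m["centre"]) for m in manip.masks_of(n,"scene")])
cv2.imwrite("pics/s6.png",cv2.resize(im[100:220,210:370],(800,600),interpolation=cv2.INTER_CUBIC))
E
```

```text
clock: 16.15
position: [0.5031, 0.2393, 0.2162]
ee_rot: [0.629, 0.777, -0.0, 0.0]
ft_force: [0.1, -0.9, -2.7]
grip_width: 0.604
grasp_force: 32.4
clock 16.15 pos [0.5031 0.2393 0.2162] tilt 0.001 yaw -0.0 slide [0.07 0.01 0.87] q7 [-0.67  0.25  0.17  1.76 -0.04  1.13 -0.28]
tray [(0.75, [271.7, 162.7])]
ball1 [(0.53, [255.8, 152.7]), (0.53, [281.0, 163.2])]
```

View pics/s6.png

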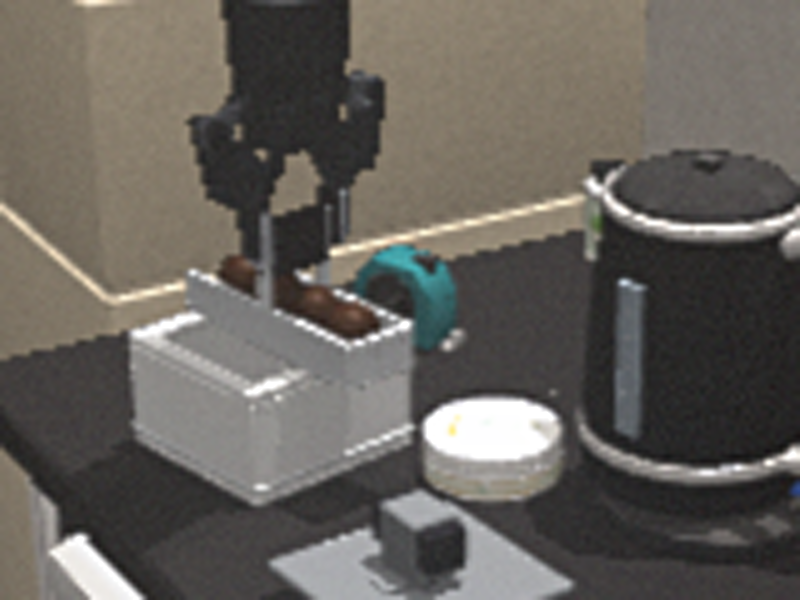

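The tray is level over the caddy, its lip end over the mouth and its closed end beyond the near rim. Pressing down on the near rim should now pivot it.

```bash
python3 -m jog '[{"grip":1,"slide":[0,0,0.4],"yaw":0},{"grip":1,"slide":[0.1,0,0.5],"yaw":0},{"grip":1,"slide":[0.4,0,0.3],"yaw":0},{"grip":1,"slide":[0.5,0,0.35],"yaw":0},{"grip":1,"slide":[0.3,0,0.3],"yaw":0},{"grip":1,"slide":[0,0,0],"yaw":0}]' 22
python3 - <<'E'
from h import *
goal([.503,.240,.197],.21)
im=manip.camera("scene")
cv2.imwrite("pics/s7.png",cv2.resize(im[100:220,210:370],(800,600),interpolation=cv2.INTER_CUBIC))
E
```

```text
clock: 16.95
position: [0.5014, 0.2526, 0.2015]
ee_rot: [0.629, 0.777, 0.002, 0.001]
ft_force: [-7.2, -5.2, 27.2]
grip_width: 0.602
grasp_force: 39.2
clock 16.95 pos [0.5014 0.2526 0.2015] tilt 0.004 yaw -0.0 slide [-1.27 -0.11  0.44] q7 [-0.68  0.27  0.16  1.77 -0.05  1.1  -0.3 ]
```

View pics/s7.png

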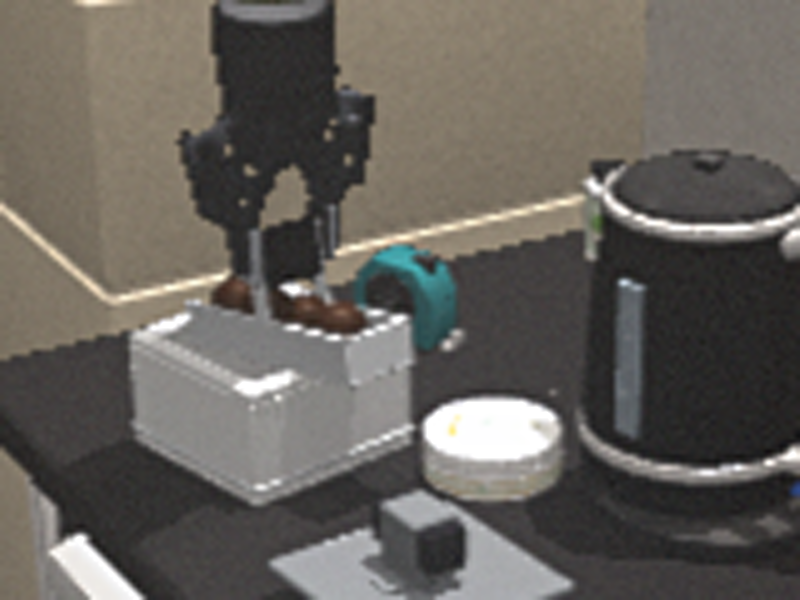

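The pivoting works: the lip has dipped into the mouth at about 0.2 rad and the balls are still in. Continuing.

```bash
python3 -m jog '[{"grip":1,"slide":[0.4,0,0.3],"yaw":0},{"grip":1,"slide":[0.4,0,0.35],"yaw":0},{"grip":1,"slide":[0.4,0,0.4],"yaw":0},{"grip":1,"slide":[0.3,0,0.4],"yaw":0},{"grip":1,"slide":[0.2,0,0.4],"yaw":0},{"grip":1,"slide":[0,0,0],"yaw":0},{"grip":1,"slide":[0,0,0],"yaw":0}]'
python3 - <<'E'
from h import *
goal([.503,.240,.18],.21)
im=manip.camera("scene");a=cv2.resize(im[100:200,220:310],(540,600),interpolation=cv2.INTER_CUBIC)
cv2.imwrite("pics/s8.png",a)
E
```

```text
clock: 17.7
position: [0.4989, 0.2716, 0.183]
ee_rot: [0.629, 0.778, 0.004, 0.001]
ft_force: [2.1, 4.6, 16.7]
grip_width: 0.606
grasp_force: 46.9
clock 17.7 pos [0.4989 0.2716 0.183 ] tilt 0.009 yaw 0.001 slide [-3.18 -0.26  0.29] q7 [-0.7   0.3   0.15  1.77 -0.05  1.06 -0.33]
```

View pics/s8.png

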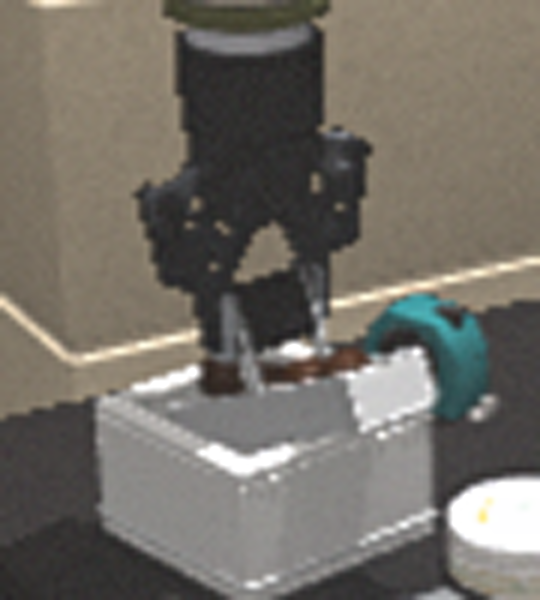

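The tray is now tilted about 0.5 rad with its lip deep in the mouth and the balls at the lip end. I'll back off and up a little so they can roll out, then check with the networks.

```bash
python3 -m jog '[{"grip":1,"slide":[-0.3,0,-0.5],"yaw":0},{"grip":1,"slide":[-0.5,0,-0.5],"yaw":0},{"grip":1,"slide":[-0.5,0,-0.5],"yaw":0},{"grip":1,"slide":[-0.3,0,-0.5],"yaw":0},{"grip":1,"slide":[0,0,0],"yaw":0},{"grip":1,"slide":[0,0,0],"yaw":0},{"grip":1,"slide":[0,0,0],"yaw":0},{"grip":1,"slide":[0,0,0],"yaw":0}]'
cat > look.py <<'E'
from h import *
np.set_printoptions(precision=3,suppress=True)
for c in("scene","top"):
  im=manip.camera(c)
  for n in("tray","tray_handle","ball1","lid"):
    for m in manip.masks_of(n,c):
        r=m["region"]; print(c,n,round(m["conf"],2),np.round(m["centre"]),r.sum(), cv2.minAreaRect(np.argwhere(r)[:,::-1].astype(np.float32)))
# brown blobs
  hsv=cv2.cvtColor(im,cv2.COLOR_BGR2HSV); k=((hsv[...,0]<15)&(hsv[...,1]>90)&(hsv[...,2]>25)&(hsv[...,2]<140)).astype(np.uint8)
  n,_,st,ce=cv2.connectedComponentsWithStats(k)
  print(c,"brown",[(st[i,4],ce[i].round(1).tolist()) for i in range(1,n) if st[i,4]>8 and ce[i][0]<400])
goal([.503,.24,.2],.21)
E
python3 look.py
```

```text
clock: 18.55
position: [0.4999, 0.2537, 0.1991]
ee_rot: [0.629, 0.777, -0.0, -0.0]
ft_force: [0.1, -0.7, -2.9]
grip_width: 0.605
grasp_force: 45.0
scene tray 0.83 [274. 164.] 593 ((271.3958740234375, 156.03530883789062), (28.454620361328125, 43.8028678894043), 82.56858825683594)
scene tray_handle 0.86 [269. 161.] 583 ((270.80755615234375, 155.97360229492188), (28.134716033935547, 43.73781204223633), 79.3803482055664)
scene lid 0.78 [293. 216.] 1117 ((293.65716552734375, 215.9746551513672), (48.32549285888672, 33.14777374267578), 35.83765411376953)
scene brown [(np.int32(21), [272.7, 158.4]), (np.int32(15), [255.9, 160.8]), (np.int32(45), [371.5, 269.6]), (np.int32(25), [353.5, 284.2]), (np.int32(28), [368.4, 285.8])]
top tray 0.88 [227. 198.] 810 ((220.34902954101562, 200.09552001953125), (24.51408576965332, 45.944828033447266), 77.6609115600586)
top tray_handle 0.68 [229. 199.] 732 ((220.00003051757812, 200.5), (23.768489837646484, 45.354156494140625), 75.96376037597656)
top ball1 0.57 [216. 200.] 162 ((216.0, 201.5), (13.0, 14.0), 90.0)
top brown [(np.int32(191), [213.1, 202.6])]
clock 19.05 pos [0.5   0.254 0.199] tilt 0.0 yaw 0.0 slide [-1.39  0.01 -0.06] q7 [-0.69  0.27  0.16  1.77 -0.05  1.1  -0.3 ]
```

```bash
cat > tilt.py <<'E'
from h import *
from scipy.spatial import ConvexHull
def tilt():
    o=manip.get_obs(); R=Ro.from_quat(o["ee_rot"]).as_matrix(); f=R[:,0]; w=R[:,1]; p=o["position"]-[0,0,.0525]
    out={}
    for c in("top","scene"):
        im=manip.camera(c)
        M=manip.masks_of("tray",c)
        if not M: print(c,"none"); continue
        m=M[0]["region"]; best=[]
        for th in np.arange(0,.9,.05):
            pts=[]
            for s in(-.084,.084):
                for y in(-.026,.026):
                    for z in(0,.03 if s<0 else .03):
                        pts.append(px(c,p+f*(s*np.cos(th)+(z-.075)*np.sin(th))+w*y+np.array([0,0,(z-.075)*np.cos(th)-s*np.sin(th)])))
            k=np.zeros((400,640),np.uint8); cv2.fillConvexPoly(k,cv2.convexHull(np.float32(pts)).astype(np.int32),1)
            # rear-end part only: compare columns right of the hand
            u0=px(c,p-f*.03)[0]; cols=np.arange(640)>u0
            a=(k>0)&cols; b=m&cols; best.append((round((a&b).sum()/max((a|b).sum(),1),3),round(th,2)))
        print(c,sorted(best)[::-1][:4])
tilt()
E
python3 tilt.py
```

```text
top [(np.float64(0.657), np.float64(0.5)), (np.float64(0.652), np.float64(0.45)), (np.float64(0.643), np.float64(0.65)), (np.float64(0.643), np.float64(0.35))]
scene [(np.float64(0.756), np.float64(0.55)), (np.float64(0.74), np.float64(0.5)), (np.float64(0.651), np.float64(0.6)), (np.float64(0.626), np.float64(0.45))]
```

```bash
python3 -m jog '[{"grip":1,"slide":[0.7,0,0.4],"yaw":0},{"grip":1,"slide":[0.7,0,0.5],"yaw":0},{"grip":1,"slide":[0.5,0,0.6],"yaw":0},{"grip":1,"slide":[0.3,0,0.5],"yaw":0},{"grip":1,"slide":[0,0,0.5],"yaw":0},{"grip":1,"slide":[0,0,0],"yaw":0}]'
python3 -m jog '[{"grip":1,"slide":[-0.4,0,-0.6],"yaw":0},{"grip":1,"slide":[-0.5,0,-0.8],"yaw":0},{"grip":1,"slide":[-0.6,0,-0.8],"yaw":0},{"grip":1,"slide":[-0.5,0,-0.7],"yaw":0},{"grip":1,"slide":[0,0,0],"yaw":0},{"grip":1,"slide":[0,0,0],"yaw":0},{"grip":1,"slide":[0,0,0],"yaw":0},{"grip":1,"slide":[0,0,0],"yaw":0}]'
python3 tilt.py; python3 look.py | grep -v lid; python3 -c "
from h import *
print(manip.get_obs()['ft_force'])"
```

```text
clock: 19.85
position: [0.4948, 0.2788, 0.1758]
ee_rot: [0.628, 0.778, 0.002, -0.001]
ft_force: [-7.0, 7.2, 12.2]
grip_width: 0.598
grasp_force: 47.2
clock: 20.65
position: [0.4994, 0.2554, 0.203]
ee_rot: [0.629, 0.777, -0.0, -0.0]
ft_force: [0.3, -1.0, -3.0]
grip_width: 0.603
grasp_force: 45.7
top [(np.float64(0.956), np.float64(0.55)), (np.float64(0.955), np.float64(0.45)), (np.float64(0.946), np.float64(0.5)), (np.float64(0.945), np.float64(0.65))]
scene [(np.float64(0.651), np.float64(0.6)), (np.float64(0.625), np.float64(0.65)), (np.float64(0.571), np.float64(0.55)), (np.float64(0.547), np.float64(0.7))]
scene tray 0.72 [272. 159.] 628 ((270.04998779296875, 153.6500244140625), (27.828041076660156, 43.32320022583008), 71.56504821777344)
scene tray_handle 0.86 [271. 159.] 594 ((269.8000183105469, 153.90000915527344), (27.51181411743164, 42.69075012207031), 71.56504821777344)
scene brown [(np.int32(48), [372.1, 270.4]), (np.int32(56), [360.9, 285.1])]
top tray 0.97 [219. 200.] 971 ((218.6055145263672, 200.19503784179688), (23.63443946838379, 46.8699836730957), 74.57783508300781)
top tray_handle 0.66 [227. 202.] 897 ((219.7452850341797, 199.8584747314453), (22.939210891723633, 46.01578140258789), 74.05460357666016)
top ball1 0.56 [205. 205.] 35 ((205.3654022216797, 206.32693481445312), (9.41357421875, 3.7262067794799805), 78.69007110595703)
top brown [(np.int32(25), [205.2, 206.8]), (np.int32(9), [396.0, 219.0])]
[ 0.16929242 -1.04463071 -3.4302746 ]
```

```bash
python3 -m jog '[{"grip":1,"slide":[0,0,-0.7],"yaw":0},{"grip":1,"slide":[0,0,-0.9],"yaw":0},{"grip":1,"slide":[0,0,-0.9],"yaw":0},{"grip":1,"slide":[0,0,-0.5],"yaw":0},{"grip":1,"slide":[0,0,0],"yaw":0},{"grip":1,"slide":[0,0,0],"yaw":0},{"grip":1,"slide":[0,0,0],"yaw":0},{"grip":1,"slide":[0,0,0],"yaw":0}]'
python3 tilt.py; python3 look.py | grep -v lid
```

```text
clock: 22.15
position: [0.4994, 0.2555, 0.2331]
ee_rot: [0.629, 0.777, -0.0, -0.0]
ft_force: [0.3, -0.5, -2.9]
grip_width: 0.602
grasp_force: 45.7
top [(np.float64(0.902), np.float64(0.5)), (np.float64(0.902), np.float64(0.4)), (np.float64(0.896), np.float64(0.35)), (np.float64(0.892), np.float64(0.55))]
scene none
scene tray 0.82 [269. 151.] 594 ((269.5701599121094, 144.79638671875), (27.310514450073242, 43.32012176513672), 70.34617614746094)
scene tray 0.53 [293. 214.] 1158 ((293.30767822265625, 216.0384521484375), (52.14181137084961, 33.55936050415039), 33.690067291259766)
scene tray_handle 0.9 [270. 148.] 617 ((269.8500061035156, 144.54998779296875), (28.144268035888672, 43.00697326660156), 71.56504821777344)
scene ball1 0.2 [443. 240.] 2110 ((438.8799743652344, 243.3400115966797), (35.21391677856445, 73.39768981933594), 8.130102157592773)
scene brown [(np.int32(48), [372.2, 270.5]), (np.int32(54), [361.0, 285.1])]
top tray 0.67 [216. 198.] 1086 ((216.36517333984375, 199.3693084716797), (24.735614776611328, 48.698238372802734), 75.0685806274414)
top tray_handle 0.72 [222. 202.] 1065 ((216.3415069580078, 199.38360595703125), (24.54437828063965, 47.12409973144531), 75.57923126220703)
top tray_handle 0.32 [279. 216.] 54 ((279.5, 217.0), (10.0, 5.0), 90.0)
top ball1 0.72 [218. 198.] 1067 ((216.49998474121094, 199.5), (24.27457618713379, 47.41324996948242), 75.37911987304688)
top brown [(np.int32(28), [213.9, 220.5])]
```

Run:
```python
from h import *
f=[]
for i in range(6):
    im=manip.camera("top"); f.append(manip.get_obs()["ft_force"][2])
print(np.mean(f),np.std(f))
for r in range(180,236,2):
    print(r,"".join("B" if (p[2]>p[0]+12 and p[2]<150) else " .:-=+*#%@"[int(p.mean()*9.99/256)] for p in im[r,160:250].astype(int)))
sc=manip.camera("scene")
for r in range(130,200,2):
    print(r,"".join("B" if (p[2]>p[0]+14 and p[2]<120) else " .:-=+*#%@"[int(p.mean()*9.99/256)] for p in sc[r,225:300].astype(int)))
```

```text
-2.6162768762776207 0.7366742695032039
180 @%+BB%*BBBBBBBBB:BB+++B:.....::...:--=+%@@@@@@@@@@@@@@%=-=#+:::::::+@@@@@@@@@@@@@@@@@@@@@@
182 @@%BBB##BBBBBBBBBBB-BB++B:..=+%@@@@@@@@@@@@@@@@@@@@@%%%+-=*#=:::::..:*%@@@@@@@@@@@@@@@@@@@
184 @@@%+BB*#+BBBBBBBBBBBBBB*BB*@@@@@@@@@@@@@@@%%%#*++@@@@@#=-=@*:.:--+#@@##%%%%%@@@@@@@@@@@@#
186 @@@@%B--B**BBBBBBBBB:BBBB++B::#@@@%%%#*+++++*****#@@@@@%=-=**@@@@@#**%@%######%%%%%%#*==-:
188 %@@@@%B--B*#BBBBBBBBB:-BBB+*BB.:+**********######*#@@@@@@@@%##+--==++#@%######+:..........
190 *%@@@@#B---B*+BBBB.BB:::-BB+BBB..-+*********##*%@@@@@##+--==+*********@%#######=:..:::::::
192 B*@@@@@%BB--BB+BBBBBBB::::-B*BBB..=*****####@@%##+-==++*****#%@@@@@@@@@@%######+-:::::::::
194 @+#@@@@@%+B-BBBBBBBB.BB::::B*BBB. ....:------==+***#####@@@@@@@@@@@@@@%@%#######=:::::::::
196 @@**@@@@@@+B-BB-BBBBB-B:B::-+BBB......:=+++***####@@@@@@@@@@@@@@@@@@@@@@@%######+:::::::::
198 @@@#+@@@@@@*BBB-B-BB-BB:::::BBBB.......=***+*%@@@@@@@@@@@@@@@@@@@@@@@@@@@%######*-::::::::
200 @@@@#+%@@@@@#B--BBBB-BBB-:::BBBB.......-+**%@@@@@@@@@@@@@@@@@@@@@@@@@@@@@@#######=::::::::
202 @@@@@#+#@@@@
[... 3698 characters left out ...]
++++++++++++++++++++++++++++++++++++++++++++++++++++-:::+@@@
184 :::::::::::=+++++++++++++++++++++++++++++++++++++++++++++++++++++++-:=@@@@@
186 ::::::::::::==++++++++++++++++++++++++++++++++++++++++++++++++*#%%*-:+@@@@@
188 ::::::::::.::=++=++++++++++++++++++++++++++++++++++++++++*#%%++++++-:-*@@@@
190 ::....:.:.:....:-++==+++++++++++++++++++++++++++++++*#%%++++++=-:::::-++*#@
192 .......::...:.....::=+++++++++++++++++++++++++++++==+++++=-::::::::::-+++++
194 ..:::.:....::.::......::=++=++++++++++++++++++===+++=-::::::::::::::::=++**
196 :..............:...:......:-++==+*++*++++==+++++-::.::::::::::::::::..:==++
198 ..............:.:.......:....::=+++=++=++++=::.::.:..:.::::::::::::=++-:::=
```

The tray is empty: its floor shows bright all the way. I'll raise it and carry it back to the right.

```bash
python3 -m jog '[{"grip":1,"slide":[0,0,-1.5],"yaw":0},{"grip":1,"slide":[0,0,-2.5],"yaw":0},{"grip":1,"slide":[0,0,-2],"yaw":0},{"grip":1,"slide":[-2,-0.5,0],"yaw":0},{"grip":1,"slide":[-4,-1.2,0],"yaw":0},{"grip":1,"slide":[-4,-1.2,0],"yaw":0},{"grip":1,"slide":[-4,-1.2,0],"yaw":0},{"grip":1,"slide":[-4,-1.2,0],"yaw":0}]'
python3 -m jog '[{"grip":1,"slide":[-4,-1.2,0],"yaw":0},{"grip":1,"slide":[-4,-1.2,0],"yaw":0},{"grip":1,"slide":[-4,-1.2,0],"yaw":0},{"grip":1,"slide":[-4,-1.2,0],"yaw":0},{"grip":1,"slide":[-4,-1.1,0],"yaw":0},{"grip":1,"slide":[-2,-0.6,0],"yaw":0},{"grip":1,"slide":[0,0,0],"yaw":0},{"grip":1,"slide":[0,0,0],"yaw":0}]'
python3 - <<'E'
from h import *
goal([.4735,-.168,.25],.21)
for i in range(3):
  for c in("top","scene"):
    im=manip.camera(c)
    print(c,[(round(m["conf"],2),at(c,m["centre"],.024).round(3),m["region"].sum()) for m in manip.masks_of("ball1",c)])
im=manip.camera("top")
for r in range(176,244,2):
    print(r,"".join("B" if (p[2]>p[0]+12 and p[2]<150) else " .:-=+*#%@"[int(p.mean()*9.99/256)] for p in im[r,160:240].astype(int)))
E
```

```text
clock: 24.0
position: [0.485, 0.0668, 0.2936]
ee_rot: [0.629, 0.777, 0.0, 0.0]
ft_force: [0.6, -0.2, -2.8]
grip_width: 0.6
grasp_force: 45.7
clock: 24.8
position: [0.4676, -0.1602, 0.2934]
ee_rot: [0.629, 0.777, 0.0, -0.0]
ft_force: [0.7, 0.5, -2.3]
grip_width: 0.602
grasp_force: 45.7
clock 24.8 pos [ 0.4676 -0.1602  0.2934] tilt 0.0 yaw -0.001 slide [-0.88  0.42  4.34] q7 [-0.27  0.03  0.52  1.84 -0.02  1.27  0.47]
top [(0.73, array([0.487, 0.315, 0.024]), np.int64(136)), (0.68, array([0.455, 0.456, 0.024]), np.int64(145)), (0.5, array([0.482, 0.238, 0.024]), np.int64(51)), (0.29, array([ 0.461, -0.151,  0.024]), np.int64(241))]
scene [(0.45, array([0.448, 0.457, 0.024]), np.int64(64))]
top [(0.59, array([0.49 , 0.309, 0.024]), np.int64(166)), (0.57, array([0.477, 0.238, 0.024]), np.int64(66)), (0.56, array([0.509, 0.239, 0.024]), np.int64(65)), (0.44, array([0.461, 0.455, 0.024]), np.int64(153))]
scene [(0.64, array([0.451, 0.46 , 0.024]), np.int64(103))]
top [(0.56, array([0.476, 0.239, 0.024]), np.int64(65)), (0.49, array([0.456, 0.457, 0.024]), np.int64(140))]
scene []
176 :::::
[... 2180 characters left out ...]
@@@@#=-+@*::::::::::
228 ::::::::::#@@@@@+--+#@@@@@@@@@@@@@@@@@@@@@@@@@@@@@@@@@@@@@@@@%%#+==+%*-:::::::::
230 :::::::::.=@@@@@#--=*@@@@@@@@@@@@@@@@@@@@@@@@@@@@@@@@%##*==+++=-==-:::::::::::::
232 :::::::::.-@@@@@%===#@@@@@@@@@@@@@@@@@@@@@@@%##*==+++=--=-:..........:::::::::::
234 :::::::::::=%@@@@@@@@@@@@@@@@@@@@@@%##*+=++*=--=-:...................:::::::::::
236 ::::::::::.-@@@@@@@@@@@@@@%##*+==++=--=-:......................:::::::::::::::::
238 ::::::::::::#@@@@%%##+==+*+=-=-::.......................::::::::::::::::::::::::
240 :::::::::::::-:::::-==-:.....................:::::::::::::::::::::::::::::::::::
242 :::::::::::::::::::...................::::::::::::::::::::::::::::::::::::::::::
```

Three balls are in the caddy. One jumped the far wall and lies at rest on the worktop near (0.456, 0.457). I'll set the tray down first, then fetch that ball.

```bash
python3 -m jog '[{"grip":1,"slide":[-0.4,0,2],"yaw":0},{"grip":1,"slide":[-0.4,0,4],"yaw":0},{"grip":1,"slide":[0,0,4],"yaw":0},{"grip":1,"slide":[0,0,2],"yaw":0},{"grip":1,"slide":[0,0,1],"yaw":0},{"grip":1,"slide":[0,0,0.6],"yaw":0},{"grip":1,"slide":[0,0,0.6],"yaw":0},{"grip":1,"slide":[0,0,0.6],"yaw":0}]'
python3 -m jog '[{"grip":1,"slide":[0,0,0.4],"yaw":0},{"grip":1,"slide":[0,0,0.4],"yaw":0},{"grip":1,"slide":[0,0,0.4],"yaw":0},{"grip":1,"slide":[0,0,0.3],"yaw":0},{"grip":1,"slide":[0,0,0],"yaw":0}]'
python3 tilt.py
```

```text
clock: 26.25
position: [0.4702, -0.1685, 0.1463]
ee_rot: [0.629, 0.777, 0.001, 0.001]
ft_force: [-4.0, -13.4, 39.9]
grip_width: 0.603
grasp_force: 50.0
clock: 26.75
position: [0.4742, -0.1746, 0.1364]
ee_rot: [0.631, 0.776, 0.002, 0.008]
ft_force: [0.0, -19.3, 35.1]
grip_width: 0.599
grasp_force: 40.6
top [(np.float64(0.0), np.float64(0.85)), (np.float64(0.0), np.float64(0.8)), (np.float64(0.0), np.float64(0.75)), (np.float64(0.0), np.float64(0.7))]
scene [(np.float64(0.747), np.float64(0.55)), (np.float64(0.732), np.float64(0.6)), (np.float64(0.707), np.float64(0.5)), (np.float64(0.662), np.float64(0.65))]
```

```bash
cat > tilt2.py <<'E'
from h import *
o=manip.get_obs(); R=Ro.from_quat(o["ee_rot"]).as_matrix(); f=R[:,0]; w=R[:,1]; p=o["position"]-[0,0,.0525]
im=manip.camera("scene"); M=manip.masks_of("tray","scene"); m=M[0]["region"]; B=[]
for th in np.arange(-.1,.8,.05):
  for d in np.arange(-.01,.04,.005):
    pv=.075-d; pts=[px("scene",p+f*(s*np.cos(th)+(z-pv)*np.sin(th))+w*y+np.array([0,0,(z-pv)*np.cos(th)-s*np.sin(th)])) for s in(-.084,.084) for y in(-.026,.026) for z in(0,.03)]
    k=np.zeros((400,640),np.uint8); cv2.fillConvexPoly(k,cv2.convexHull(np.float32(pts)).astype(np.int32),1)
    cols=np.arange(640)>0; r=np.arange(400)[:,None]>0
    a=(k>0); B.append((round((a&m).sum()/(a|m).sum(),3),round(th,2),round(d,3)))
print(M[0]["conf"],sorted(B)[::-1][:5])
for r in range(205,285,2):
    print(r,"".join(" .:-=+*#%@"[int(p.mean()*9.99/256)] for p in im[r,300:395].astype(int)))
E
python3 tilt2.py
```

```text
0.87 [(np.float64(0.665), np.float64(0.4), np.float64(0.01)), (np.float64(0.649), np.float64(0.45), np.float64(0.01)), (np.float64(0.645), np.float64(0.5), np.float64(0.01)), (np.float64(0.639), np.float64(0.4), np.float64(0.015)), (np.float64(0.638), np.float64(0.45), np.float64(0.015))]
205 ::-*#*#+-::::::::::----::........................:.....::::::::-----:::.....:::::::::::::::::::
207 ...=*****#+::::-----:::::........:..............:-:...----::::::::.........::::::::::::::::::::
209 ...+*******-.:---::::::.........................::.....:.:.................::::::::::::::::::::
211 ...+*******=.::::...:::.........................:..........................::::::::::::::::::::
213 ::-********+:.::......::..::........::..............::::::::.............::::::::::::::::::::::
215 =+**********-..::.....:.:...::.....:::::.........::::::::::::::::::::::::::::::::::::::::::::::
217 --**********=:...........:........:::::-:..:....:::::::::::::::::::::::::::::::::::::::::::::::
219 *************-...........::......::::......--=:::::::::::::::::::::::::::::::::::::::::::::::::
221 ******
[... 2489 characters left out ...]

271 ..::.:........:......:::::::::::::::........:.....................:::::::::---::::::::::::::-==
273 :.....::....:.......:::::::::::::::::::.......::...................:::::::::----::::::::::::=+=
275 .....::.......::.....:::::::::::::::::::::......................::::::::::::::---:::::::::::=+=
277 .:.:..:.....::::::::::::::::::::::::::::::::.................:::::::::::::::::---:::::::::::=+=
279 ..:.::::::::::::::::::::::::::::::::::::::::::::...........:::::::::::::::::::--::::::::::.:=++
281 ....::::::::::::::::::::::::::::::::::::::::::::--::::..:::::::::::::::::::::--::::::::....:=++
283 ......:::::::::::::::::::::::::::::::::::::::::::-----::::::::::::::::::::---::::::::......-=++
```

Run:
```python
from h import *
o=manip.get_obs(); R=Ro.from_quat(o["ee_rot"]).as_matrix(); f=R[:,0].copy(); f[2]=0; f/=np.linalg.norm(f); w=np.array([f[1],-f[0],0])
if w[0]>0: w=-w
q=o["position"]+w*.026
for n,uv in(("liptop",(312,245)),("lipbot",(314,253)),("reartop",(358,247)),("rearbot",(361,259))):
    a,d=ray("scene",uv); t=((q-a)@w)/(d@w); P=a+t*d; print(n,((P-q)@f).round(4),P[2].round(4))
print(o["position"],o["ft_force"])
```

```text
liptop 0.054 0.0237
lipbot 0.0463 0.0024
reartop -0.1037 0.0947
rearbot -0.1149 0.0664
[ 0.47411838 -0.17443655  0.13647995] [ -0.31875478 -19.2368733   35.36574503]
```

The tray stands on its lip at about 0.4 rad, and the grip has slipped about 20 mm. Moving down and back together takes the lip friction out of it and levels the tray.

```bash
python3 -m jog '[{"grip":1,"slide":[-0.6,0,0.2],"yaw":0},{"grip":1,"slide":[-0.6,0,0.4],"yaw":0},{"grip":1,"slide":[-0.4,0,0.4],"yaw":0},{"grip":1,"slide":[-0.4,0,0.4],"yaw":0},{"grip":1,"slide":[-0.4,0,0.4],"yaw":0},{"grip":1,"slide":[-0.3,0,0.4],"yaw":0},{"grip":1,"slide":[0,0,0],"yaw":0}]' 20
python3 tilt2.py
```

```text
clock: 27.75
position: [0.4768, -0.196, 0.11]
ee_rot: [0.629, 0.777, 0.001, 0.002]
ft_force: [2.2, -3.5, 5.3]
grip_width: 0.604
grasp_force: 20.0
0.77 [(np.float64(0.642), np.float64(0.15), np.float64(0.01)), (np.float64(0.641), np.float64(0.1), np.float64(0.015)), (np.float64(0.636), np.float64(0.1), np.float64(0.01)), (np.float64(0.633), np.float64(0.15), np.float64(0.015)), (np.float64(0.628), np.float64(0.2), np.float64(0.01))]
205 ::-***#+-:::::::::::...:........:.......................----:::-----::::....:::::::::::::::::::
207 ..:+*****#+-:::::::::..:.:.::.........................::::..:.::::..........:::::::::::::::::::
209 :.:+********#+-:::::::::.::...........................::::.................::::::::::::::::::::
211 ..:+***********#+-::::::::::.........................:::--:................::::::::::::::::::::
213 ::-***************#+-::::::....................::........................::::::::::::::::::::::
215 =+********************+-::..--:::............................::::::::::::::::::::::::::::::::::
217 --*********************+-:---:::.......:..............:.....
[... 2635 characters left out ...]

271 :.::.:.:....:...:..................::::...:-==+============+@@@@@*+==++++++=--::::::::::::::-==
273 ::.:::...:..:........:..........:::::::::::..:-=+=============++=+=+++++++-:----::::::::::::=+=
275 :::..::..:....::.........:.:::::::::::::::::::...:-==============+++++++-::::----:::::::::::=+=
277 .:.:::..:.....:..:..........:::::::::::::::::::::...:-========+++++++=::::::::---:::::::::::=+=
279 .......::.:..................:::::::::::::::::::::::::..:=====++++=:::::::::::--::::::::::.:=++
281 ....:.:::.:..:..:.....::::::::::::::::::::::::::--:::::::..:-=+=:::::::::::::--:::::::::...-=++
283 ......:::::::::::::::::::::::::::::::::::::::::::--=--::::::::::::::::::::---::::::::......-=++
```

The tray now lies level on the worktop, so I'll release it, rise, and measure the stray ball.

```bash
python3 -m jog '[{"grip":-1,"slide":[0,0,0],"yaw":0},{"grip":-1,"slide":[0,0,0],"yaw":0},{"grip":-1,"slide":[0,0,0],"yaw":0},{"grip":-1,"slide":[0,0,0],"yaw":0},{"grip":-1,"slide":[0,0,0],"yaw":0}]'
python3 -m jog '[{"grip":-1,"slide":[0,0,-2],"yaw":0},{"grip":-1,"slide":[0,0,-4],"yaw":0},{"grip":-1,"slide":[0,0,-4],"yaw":0},{"grip":-1,"slide":[0,0,-4],"yaw":0},{"grip":-1,"slide":[0,0,0],"yaw":0}]'
python3 - <<'E'
from h import *
from fit import box
for c in("top","scene"):
    im=manip.camera(c)
    ms=manip.masks_of("ball1",c)
    for m in ms: print(c,round(m["conf"],2),m["centre"],at(c,m["centre"],.018).round(4),m["region"].sum())
    print(c,"tray",box(c,"tray",.015))
    hsv=im.astype(int); k=((hsv[...,2]>hsv[...,0]+12)&(hsv[...,2]<150)).astype(np.uint8)
    n,_,st,ce=cv2.connectedComponentsWithStats(k)
    print([(st[i,4],at(c,ce[i],.018).round(3)) for i in range(1,n) if 20<st[i,4]<400 and abs(at(c,ce[i],.018)[1]-.4)<.25])
for n in("mug","coffee_jar","cream_tin","lid"): print(n,[(round(m["conf"],2),m["centre"]) for m in manip.masks_of(n,"scene")][:1])
goal([.456,.457,.2],1.57)
E
```

```text
clock: 28.35
position: [0.4748, -0.1944, 0.1083]
ee_rot: [0.629, 0.777, 0.0, -0.0]
ft_force: [-0.0, -0.2, -0.2]
grip_width: 0.999
grasp_force: 0.0
clock: 28.85
position: [0.4768, -0.1954, 0.2535]
ee_rot: [0.629, 0.777, 0.002, 0.003]
ft_force: [0.1, 0.1, -0.7]
grip_width: 0.998
grasp_force: 0.0
top 0.65 [182.2, 211.4] [0.4924 0.3173 0.018 ] 145
top 0.59 [213.7, 206.1] [0.5056 0.2358 0.018 ] 83
top 0.54 [125.9, 224.2] [0.4602 0.462  0.018 ] 164
top 0.49 [212.8, 217.1] [0.4769 0.2379 0.018 ] 22
top tray (array([ 0.47196741, -0.16652919]), array([50.9302063 , 77.63157654]), 13.491717338562012, [[438.0, -135.0], [456.0, -210.0], [506.0, -198.0], [488.0, -123.0]])
[(np.int32(52), array([0.51 , 0.244, 0.018])), (np.int32(119), array([0.491, 0.318, 0.018])), (np.int32(42), array([0.468, 0.235, 0.018])), (np.int32(158), array([0.455, 0.464, 0.018]))]
scene 0.46 [231.4, 169.0] [0.4481 0.4418 0.018 ] 82
scene tray (array([ 0.48242209, -0.20318719]), array([213.54833984, 130.56039429]), 77.67776489257812, [[396.0, -294.0], [523.0, -321.0], [569.0, -113.0], [441.0, -85.0]])
[(np.int32(91), array(
[... 280 characters left out ...]
903, 0.429, 0.018])), (np.int32(34), array([1.976, 0.322, 0.018])), (np.int32(34), array([2.082, 0.23 , 0.018])), (np.int32(29), array([2.119, 0.189, 0.018])), (np.int32(52), array([1.703, 0.358, 0.018])), (np.int32(22), array([1.762, 0.329, 0.018])), (np.int32(28), array([1.732, 0.276, 0.018])), (np.int32(68), array([1.14 , 0.453, 0.018])), (np.int32(86), array([0.804, 0.487, 0.018])), (np.int32(32), array([0.587, 0.494, 0.018]))]
mug [(0.75, [410.8, 273.6])]
coffee_jar [(0.76, [444.4, 240.6])]
cream_tin [(0.66, [302.0, 191.1])]
lid [(0.84, [291.6, 216.4])]
clock 29.35 pos [ 0.4747 -0.1945  0.2478] tilt 0.001 yaw -1.36 slide [ 1.91 65.15  4.79] q7 [-0.22  0.13  0.56  1.85 -0.07  1.18  0.58]
```

Run:
```python
from h import *
for uv in((204,173),(240,165),(327,147)): print(uv,at("scene",uv,0).round(3))
im=manip.camera("top")
for c in range(60,200,4): print(c,at("top",(c,224),0)[1].round(3),im[224,c],im[212,c])
print([ (m["centre"],at("top",m["centre"],.02)) for m in manip.masks_of("ball1","top") if m["centre"][0]<150])
```

```text
(204, 173) [0.366 0.497 0.   ]
(240, 165) [0.503 0.497 0.   ]
(327, 147) [0.877 0.483 0.   ]
60 0.64 [78 84 91] [79 91 99]
64 0.63 [77 84 91] [ 81  93 102]
68 0.619 [75 83 90] [ 80  92 101]
72 0.609 [76 85 92] [79 91 98]
76 0.598 [ 90  99 104] [78 88 95]
80 0.588 [ 92 100 106] [76 88 96]
84 0.578 [ 91  98 105] [74 84 92]
88 0.567 [ 91  98 105] [74 86 92]
92 0.557 [ 92  99 105] [75 86 94]
96 0.547 [ 91  98 105] [73 83 91]
100 0.536 [ 92  99 106] [65 76 82]
104 0.526 [ 91  98 104] [135 155 169]
108 0.515 [105 109 115] [ 83  96 103]
112 0.505 [110 115 120] [ 80  92 101]
116 0.494 [56 56 58] [57 57 60]
120 0.484 [34 48 77] [60 61 64]
124 0.474 [53 70 99] [59 60 63]
128 0.463 [33 45 71] [61 61 65]
132 0.453 [25 26 37] [60 60 63]
136 0.442 [60 59 64] [60 60 63]
140 0.432 [59 61 63] [59 60 63]
144 0.421 [62 62 64] [57 57 63]
148 0.411 [61 62 63] [60 60 64]
152 0.401 [60 60 63] [60 61 63]
156 0.39 [59 59 64] [59 59 64]
160 0.38 [62 63 65] [60 60 63]
164 0.369 [59 58 64] [56 57 62]
168 0.359 [57 60 63] [253 252 252]
172 0.348 [247 246 246] [206 201 204]
176 0.338 [87 89 91] [33 44 68]
180 0.327 [249 250 250] [ 61  78 109]
184 0.317 [245 245 245] [37 52 81]
188 0.306 [246 245 245] [20 25 40]
192 0.296 [246 245 245] [246 246 246]
196 0.285 [246 245 245] [246 245 245]
[([125.0, 226.8], array([0.4534883 , 0.46345339, 0.02      ]))]
```

The ball is at about (0.455, 0.463). The brick wall is at y≈0.498, so the gripper can't be centred on the ball. I'll come down open, centred at y=0.437, so the far finger wedges the ball away from the wall, and then close.

```bash
python3 -m jog '[{"grip":-1,"slide":[0,0,0],"yaw":-0.136},{"grip":-1,"slide":[0,0,0],"yaw":-0.136},{"grip":-1,"slide":[0,0,0],"yaw":-0.136},{"grip":-1,"slide":[0,0,0],"yaw":-0.136},{"grip":-1,"slide":[0,0,0],"yaw":-0.136},{"grip":-1,"slide":[0,0,0],"yaw":-0.136},{"grip":-1,"slide":[0,0,0],"yaw":-0.136},{"grip":-1,"slide":[0,0,0],"yaw":-0.136}]' 20
python3 -m jog '[{"grip":-1,"slide":[0,0,0],"yaw":-0.136},{"grip":-1,"slide":[0,0,0],"yaw":-0.136},{"grip":-1,"slide":[0,4,0],"yaw":0},{"grip":-1,"slide":[0,4.5,0],"yaw":0},{"grip":-1,"slide":[0,4.5,0],"yaw":0},{"grip":-1,"slide":[0,4.5,0],"yaw":0},{"grip":-1,"slide":[0,4.5,0],"yaw":0},{"grip":-1,"slide":[0,4.5,0],"yaw":0}]'
python3 -m jog '[{"grip":-1,"slide":[0,4.5,0],"yaw":0},{"grip":-1,"slide":[0,4.5,0],"yaw":0},{"grip":-1,"slide":[0,4.5,0],"yaw":0},{"grip":-1,"slide":[0,4.5,0],"yaw":0},{"grip":-1,"slide":[0,4.5,0],"yaw":0},{"grip":-1,"slide":[0,4.5,0],"yaw":0},{"grip":-1,"slide":[0,4,0],"yaw":0},{"grip":-1,"slide":[0,0,0],"yaw":0}]'
python3 - <<'E'
from h import *
goal([.455,.437,.16],1.571)
E
```

```text
clock: 30.25
position: [0.4749, -0.1945, 0.2483]
ee_rot: [0.133, 0.991, 0.0, -0.0]
ft_force: [-1.1, -0.3, -0.1]
grip_width: 0.998
grasp_force: 0.0
clock: 31.05
position: [0.4748, 0.0722, 0.2485]
ee_rot: [0.0, 1.0, 0.0, 0.0]
ft_force: [0.2, -0.2, -0.4]
grip_width: 1.0
grasp_force: 0.0
clock: 31.85
position: [0.4729, 0.3865, 0.2475]
ee_rot: [-0.003, 1.0, 0.001, -0.001]
ft_force: [-0.2, -0.4, -0.1]
grip_width: 0.999
grasp_force: 0.0
clock 31.85 pos [0.4729 0.3865 0.2475] tilt 0.003 yaw 0.006 slide [1.77 5.03 8.77] q7 [-0.76  0.33  0.    1.58 -0.    1.23  0.82]
```

```bash
python3 -m jog '[{"grip":-1,"slide":[0.9,2.5,2],"yaw":0.006},{"grip":-1,"slide":[0.9,2.5,3],"yaw":0},{"grip":-1,"slide":[0,0,3],"yaw":0},{"grip":-1,"slide":[0,0,1],"yaw":0},{"grip":-1,"slide":[0,0,0],"yaw":0},{"grip":-1,"slide":[0,0,0],"yaw":0}]'
python3 - <<'E'
from h import *
goal([.455,.437,.072],1.571)
im=manip.camera("top"); hsv=im.astype(int); k=((hsv[...,2]>hsv[...,0]+20)&(hsv[...,2]<150)).astype(np.uint8)
n,_,st,ce=cv2.connectedComponentsWithStats(k)
print([(st[i,4],at("top",ce[i],.02).round(3)) for i in range(1,n) if 15<st[i,4]<400 and abs(at("top",ce[i],.018)[1]-.4)<.25])
E
```

```text
clock: 32.45
position: [0.4586, 0.4301, 0.1598]
ee_rot: [0.004, 1.0, 0.0, 0.001]
ft_force: [-0.0, 0.2, 0.1]
grip_width: 0.998
grasp_force: 0.0
clock 32.45 pos [0.4586 0.4301 0.1598] tilt 0.002 yaw -0.008 slide [0.38 0.68 8.78] q7 [-0.82  0.45 -0.01  1.61  0.01  1.08  0.73]
[(np.int32(31), array([0.536, 0.618, 0.02 ])), (np.int32(46), array([0.51 , 0.243, 0.02 ])), (np.int32(110), array([0.49 , 0.318, 0.02 ])), (np.int32(33), array([0.468, 0.234, 0.02 ]))]
```

```bash
python3 -m jog '[{"grip":-1,"slide":[0.35,0.7,0],"yaw":-0.006},{"grip":-1,"slide":[0,0,2],"yaw":0},{"grip":-1,"slide":[0,0,3],"yaw":0},{"grip":-1,"slide":[0,0,1],"yaw":0},{"grip":-1,"slide":[0,0,0.5],"yaw":0},{"grip":-1,"slide":[0,0,0.5],"yaw":0},{"grip":-1,"slide":[0,0,0],"yaw":0}]'
python3 -m jog '[{"grip":-1,"slide":[0,0,0.4],"yaw":0},{"grip":-1,"slide":[0,0,0.4],"yaw":0},{"grip":-1,"slide":[0,0,0.4],"yaw":0},{"grip":-1,"slide":[0,0,0.4],"yaw":0},{"grip":-1,"slide":[0,0,0.2],"yaw":0},{"grip":-1,"slide":[0,0,0],"yaw":0}]'
```

```text
clock: 33.2
position: [0.4543, 0.4378, 0.089]
ee_rot: [0.0, 1.0, 0.0, 0.0]
ft_force: [1.2, 0.6, -0.0]
grip_width: 1.0
grasp_force: 0.0
clock: 33.8
position: [0.4539, 0.4374, 0.07]
ee_rot: [0.0, 1.0, -0.0, -0.0]
ft_force: [0.3, -0.3, 1.1]
grip_width: 0.999
grasp_force: 0.0
```

No load on the way down, so I'll close.

```bash
python3 -m jog '[{"grip":1,"slide":[0,0,-0.2],"yaw":0},{"grip":1,"slide":[0,0,0],"yaw":0},{"grip":1,"slide":[0,0,0],"yaw":0},{"grip":1,"slide":[0,0,0],"yaw":0},{"grip":1,"slide":[0,0,0],"yaw":0},{"grip":1,"slide":[0,0,0],"yaw":0},{"grip":1,"slide":[0,0,0],"yaw":0},{"grip":1,"slide":[0,0,0],"yaw":0}]' 25
```

```text
clock: 34.6
position: [0.4542, 0.4377, 0.0726]
ee_rot: [0.0, 1.0, 0.0, 0.0]
ft_force: [-0.3, 0.5, 3.1]
grip_width: 0.404
grasp_force: 24.8
```

Ball held. Lift it and carry it to the caddy.

```bash
python3 -m jog '[{"grip":1,"slide":[0,0,-2],"yaw":0},{"grip":1,"slide":[0,0,-4],"yaw":-0.05},{"grip":1,"slide":[0,0,-4],"yaw":-0.1},{"grip":1,"slide":[0,0,-3],"yaw":-0.06},{"grip":1,"slide":[0,0,0],"yaw":0},{"grip":1,"slide":[0,0,0],"yaw":0}]'
python3 - <<'E'
from h import *
goal([.49,.277,.2],1.781)
E
```

```text
clock: 35.2
position: [0.4541, 0.4374, 0.2025]
ee_rot: [-0.104, 0.995, 0.0, 0.0]
ft_force: [0.7, -0.0, -0.8]
grip_width: 0.401
grasp_force: 25.0
clock 35.2 pos [0.4541 0.4374 0.2025] tilt 0.001 yaw -0.002 slide [ -0.16 -16.44   0.24] q7 [-0.79  0.41 -0.06  1.57  0.03  1.16  0.92]
```

```bash
python3 -m jog '[{"grip":1,"slide":[0,-2.5,0],"yaw":0},{"grip":1,"slide":[0,-4,0],"yaw":0},{"grip":1,"slide":[-0.1,-4,0],"yaw":0},{"grip":1,"slide":[-0.1,-3.5,0],"yaw":0},{"grip":1,"slide":[0,-2.4,0],"yaw":0},{"grip":1,"slide":[0,0,0],"yaw":0},{"grip":1,"slide":[0,0,0],"yaw":0}]'
python3 - <<'E'
from h import *
goal([.49,.277,.12],1.781)
E
```

```text
clock: 35.9
position: [0.4896, 0.2771, 0.201]
ee_rot: [-0.104, 0.995, -0.0, -0.001]
ft_force: [-0.3, 0.6, 0.8]
grip_width: 0.406
grasp_force: 25.0
clock 35.9 pos [0.4896 0.2771 0.201 ] tilt 0.002 yaw -0.002 slide [-0.06 -0.02  8.1 ] q7 [-0.6   0.28  0.    1.76 -0.    1.11  1.18]
```

```bash
python3 -m jog '[{"grip":1,"slide":[0,0,2],"yaw":0},{"grip":1,"slide":[0,0,3],"yaw":0},{"grip":1,"slide":[0,0,2],"yaw":0},{"grip":1,"slide":[0,0,1],"yaw":0},{"grip":1,"slide":[0,0,0],"yaw":0},{"grip":0,"slide":[0,0,0],"yaw":0},{"grip":0,"slide":[0,0,0],"yaw":0},{"grip":-0.1,"slide":[0,0,0],"yaw":0}]'
python3 -m jog '[{"grip":-0.1,"slide":[0,0,0],"yaw":0},{"grip":-0.1,"slide":[0,0,0],"yaw":0},{"grip":-0.1,"slide":[0,0,-2],"yaw":0},{"grip":-0.1,"slide":[0,0,-4],"yaw":0},{"grip":-0.1,"slide":[0,0,-4],"yaw":0},{"grip":-0.1,"slide":[-3,0,-2],"yaw":0},{"grip":-0.1,"slide":[0,0,0],"yaw":0}]'
python3 -m jog '[{"grip":-0.1,"slide":[4,0,0],"yaw":0},{"grip":-0.1,"slide":[4,0,0],"yaw":0},{"grip":-0.1,"slide":[4,0,0],"yaw":0},{"grip":-0.1,"slide":[4,0,0],"yaw":0},{"grip":-0.1,"slide":[0,0,0],"yaw":0},{"grip":-0.1,"slide":[0,0,0],"yaw":0}]'
python3 - <<'E'
from h import *
for i in range(2):
    im=manip.camera("top")
    print([(round(m["conf"],2),at("top",m["centre"],.022).round(3),m["region"].sum()) for m in manip.masks_of("ball1","top")])
for r in range(184,236,2):
    print(r,"".join("B" if (p[2]>p[0]+12 and p[2]<150) else " .:-=+*#%@"[int(p.mean()*9.99/256)] for p in im[r,160:232].astype(int)))
for r in range(190,256,3):
    print(r,"".join("B" if (p[2]>p[0]+12 and p[2]<150) else " .:-=+*#%@"[int(p.mean()*9.99/256)] for p in im[r,320:420].astype(int)))
for n,z in(("mug",.091),("coffee_jar",.163),("cream_tin",.032)):
    m=manip.masks_of(n,"top")[0]; print(n,m["conf"],at("top",m["centre"],z).round(3))
from fit import box
print(box("top","tray",.03)[:3],box("top","lid",.025)[:3])
sc=manip.camera("scene")
q=np.array([at("scene",p,0) for p in((313,254),(361,281))]);print(q)
E
```

```text
clock: 36.7
position: [0.4906, 0.2779, 0.1234]
ee_rot: [-0.104, 0.995, 0.0, 0.001]
ft_force: [0.4, -0.4, 0.1]
grip_width: 0.547
grasp_force: 0.0
clock: 37.4
position: [0.5228, 0.2843, 0.2464]
ee_rot: [-0.104, 0.995, 0.001, 0.003]
ft_force: [-0.3, -0.3, -0.7]
grip_width: 0.557
grasp_force: 0.0
clock: 38.0
position: [0.3624, 0.2504, 0.2425]
ee_rot: [-0.105, 0.994, 0.0, 0.0]
ft_force: [0.8, 0.5, 0.2]
grip_width: 0.552
grasp_force: 0.0
[(0.73, array([0.489, 0.317, 0.022]), np.int64(160)), (0.56, array([0.505, 0.235, 0.022]), np.int64(70)), (0.42, array([0.49 , 0.281, 0.022]), np.int64(119)), (0.4, array([0.478, 0.239, 0.022]), np.int64(69))]
[(0.59, array([0.503, 0.237, 0.022]), np.int64(57)), (0.52, array([0.478, 0.239, 0.022]), np.int64(54)), (0.51, array([0.492, 0.282, 0.022]), np.int64(129)), (0.48, array([0.485, 0.312, 0.022]), np.int64(128))]
184 :::::::::::::..::--=+%@@@@@@@@@@@@@@@@@@@@@%%%#*++@@@@@#--=@*::::::::..-
186 ::::..::--=+%@@@@@@@@@@@@@@@@@@@@@%%##*+++++*****#@@@@@%=-=#+::::::::::.
188 ::+%@@@@@@@@@@@@@@@@@@@@@%%##*+++++******########*#@@@@@*--=@*::::::::::
190 ::*@@@@@
[... 3736 characters left out ...]
:::::::::::::::::
247 :::::::::::::::::::::::-:::::::::::::-::::::::::::::::::::::::::::::::::::::::::::::::::::::::::::::
250 :::::::::::::::::::::::::::::::::::::--:::::::::::::::::::::::::::::::::::::::::::::::::::::::::::::
253 ::::::::::::::::::::::::::::::::::::::::::::::::::::::::::::::::::::::::::::::::::::::::::::::::::::
mug 0.87 [ 0.558 -0.359  0.091]
coffee_jar 0.78 [ 0.642 -0.332  0.163]
cream_tin 0.95 [0.604 0.163 0.032]
(array([ 0.48035165, -0.20858865]), array([ 54.81708527, 167.40965271]), 13.485184669494629) (array([0.47567883, 0.03607378]), array([130.35070801, 132.12393188]), 5.088850498199463)
[[ 0.4363867  -0.13406783  0.        ]
 [ 0.4763901  -0.29179524  0.        ]]
```

All four balls are inside the caddy, and the tray (167 × 55 mm seen at wall height) and the lid (130 × 132 mm) both show as flat. The mug, jar and tin are where they were, and the gripper is clear. Handing in.

```bash
python3 -c "
from workcell import manip
print(manip.hand_in())"
```

```text
the job is handed in; nothing more can be done
None
```

I handed the job in at about 38 s; no verdict came back. My last pictures show the lid and the empty tray flat on the worktop, all four balls in the caddy (one bounced out and was picked back up), and the mug, jar and tin in place.

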